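Balance a lamp batten and set its hanging clip

ROBOT

A 6-joint arm with a two-finger parallel gripper is mounted at the origin on the work surface. World frame = base frame: x ahead of the robot, y to its left, z up, the work surface at z = 0. Lengths are in mm, angles in degrees, forces in N, time in s.
With the tool pointing down it reaches from about 350 to 850 mm from the base axis. Payload 8.1 kg.
Tool frame: the origin (TCP) lies on the centre line of the jaws, within the pads' length; the fingertips stand 19 mm ahead of it and the grasp point (between the pads) is the TCP; z points along the fingers, y is the line along which they close (so a half turn about z gives the same grasp; the last joint's range is limited). The gripper opens to 85 mm and grips with 20 to 120 N. Pads are 22 mm wide; open, the fingers measure 114 mm over their backs; the gripper's body (76 mm by 85 mm) begins 54 mm behind the grasp point. The pads swing forward as they close: fully open they stand 13 mm farther back than shut.
Start: joints at [61.971, 7.471, 85.268, -0, 87.261, -4.893], TCP at [235.729, 551.758, 212.092] pointing down, gripper open.
Joint ranges: [-169.43, 169.43], [-51.17, 129.36], [1.28, 143.12], [-76.62, 256.62], [0, 156.53], [-152.29, 152.29]. Speed limits (degrees/s): [136.94, 136.94, 159.86, 180, 180, 180].

INTERFACE

Orientations are given as [roll, pitch, yaw] about the fixed x, y, z axes, in that order (R = Rz(yaw) Ry(pitch) Rx(roll)).
In Python, from bench import r gives the robot as it stands. The module is installed in compiled form; this text tells all that it offers.
- The arm moves only by the tool servo_tool, never from a script. Its arguments are lists of equal length, an entry for each row: "fingers": the finger opening in m, from 0 to 0.0854; "linear": the shift along the tool's x, y, z in m, a list of three; "rotation": the turn, a rotation vector about the tool's x, y, z in degrees, a list of three. A call has 1 to 10 rows; each row is the pose to reach, as a shift and turn from the pose commanded when the call began, along the tool's axes at that moment; what a row does not reach only later rows make up. A row lasts 1/10 s, in which the tool goes at most 50 mm and 8.59 degrees, less where a joint would pass 70% of its speed; a pose out of reach is approached as far as the arm can. A call with a gripper value outside its range is refused whole. The fingers move at their own pace and stop on an object; "force" is the grip in N (left out, the last holds). Time passes only in rows, so rows that repeat a pose let the fingers close. It gives the time, the measured TCP pose, the force, the opening and the grip force at its end, in the units of the state.
- r.sense(): the state, without advancing time (a new reading comes with each control period).
- r.snapshot(name): name is "side" or "top"; returns a dict with "frame" (400x640x3 uint8, red, green, blue), "fx", "fy", "cx", "cy" (pixels), "camera_from_world" (4x4, takes a point from world to camera coordinates). Camera axes: x right, y up, looking along -z (the intrinsics and any distortion apply to the point x, -y, -z); pixel columns grow to the right and rows downward; lengths in mm; the calibration is good to about 2 mm. A picture is of the moment at which its call begins. There is no depth.
- r.hand_in(): hands the job in; it is judged then, once.
The state is a dict: "time": time; "joint_pos": joint angles; "qd": joint speeds; "joint_efforts": joint torques, N m; "tool_pos": TCP position; "tcp_rot": TCP orientation; "ft_force": force on the tool from outside, world axes, zero at the start; "wrist_torque": the same for the moment, N m; "finger_gap": finger opening in mm; "grip_force": force on a finger pad.
Only numpy, scipy, OpenCV 4.12 (cv2) and the standard library are available. Lean on these libraries where they do the work, as an engineer would, in place of code of your own. Each camera call takes 0.05 s, during which the arm holds its last target. There are 200 camera calls.

TASK

The white lamp batten lies heel-down on the plywood balancing stand and its weight is unevenly spread: slide it along over the stand's middle ridge until it tips up and stays balanced level on that ridge by itself, touched by nothing else. Then, leaving it balanced there, slide the grey hanging clip on its back to right above the ridge, to mark the balance point, and let go. Be gentle: never lift the batten off the stand or press it hard against the stand, and leave the cup, charger and carton alone.

Things in the scene. Friction and masses are not known exactly. Their poses are not given: they have to be found in the camera images.
- stand: Fixed plywood balancing stand. Origin: centre of its underside, on the desk; y runs along the batten (heel to nose), z up. Base board 110 (x) by 420 (y) by 14 mm. Middle ridge at y = 0; two lower flat rests from y = -200 to -100 and from +100 to +200 mm, tops 52 mm above the desk, 76 mm wide in x. Cheeks 45 mm apart, tops 84 mm above the desk, guide the batten's sides at y = 0 and +-108 mm.
- ridge (a point): Centre of the flat top of the stand's middle ridge (the fulcrum, faced with a thin rubber strip), 70 mm above the desk. The top is 20 mm long along the batten. With its balance point above it the batten lies level here (within 0.02 rad) when nothing else touches it; pushed too far it drops onto the +y rest. After tipping it rocks for one to two seconds.
- batten: White lamp batten, closed housing, 40 wide (x), 400 long (y), 30 mm high (z), 0.4 to 0.8 kg. Origin: middle of its underside; y from heel to nose, z up out of its back. Hidden balance point: within 70 mm of its middle, either way. Starts on ridge and -y rest, sloping 0.095 rad, heel low, its middle 100 to 115 mm to the -y side of the ridge. Friction keeps it where it is put.
- heel_end (a point): Centre of the batten's heel end face (-y end, faces -y, 40 mm wide, 30 mm high, on a grey cap), overhanging the base board by about 95 mm at the start. A finger pressed against this face holds the end down by friction, so the batten tips only once the finger is withdrawn.
- nose_end (a point): Centre of the batten's nose end face (the +y end), 400 mm from the heel end.
- clip_top (a point): Top centre of the grey hanging clip's lug: a block 14 mm across the batten (x), 20 mm along it (y), top 46 mm above the batten's back; foot plate 34 by 30 mm, top 6 mm above the back. The plastic clip (12 g) cannot come off; it slides up to 160 mm either way of the middle with 0.6 N of friction and stays where left. Starts 90 to 130 mm from the middle towards the nose.
- cup: Paper-white cup, 66 mm across, 75 mm high, loose, a bystander. Origin: centre of its underside.
- charger: White charger block, 50 by 70 by 30 mm, loose, a bystander. Origin: centre of its underside.
- carton: Small cardboard carton, 60 by 100 by 55 mm, loose, a bystander. Origin: centre of its underside.

How it is judged (in metres and radians):
On the way:
1. the batten balances level on the ridge by itself, untouched (angle between batten's own z axis and vertical below 0.03 rad and z of batten in the frame of stand between 0.066 and 0.076 m and contact force between batten and the arm below 0.05 N and contact force between batten and the fingers below 0.05 N), for 0.3 s.
At the end, for the whole second after the job is handed in: The batten lies level (within 0.03 rad) and still on the ridge alone, its origin 66 to 76 mm above the stand's underside, the clip is within 7 mm (along the stand's y) of the middle of the ridge, and the robot touches neither (all of step 1 and y of clip_top in the frame of stand between -0.007 and 0.007 m and linear speed of batten below 0.01 m/s and angular speed of batten below 0.05 rad/s).
It fails at once if the batten is lifted off the stand (its middle more than 22 mm above the ridge top) (z of batten in the frame of stand above 0.092 m).
It fails at once if the batten is pressed against the stand with more than 30 N (contact force between batten and stand above 30 N).
It fails at once if the cup is pushed out of place (more than 15 mm) (distance of cup from where it was at the start of the episode above 0.015 m).
It fails at once if the charger is pushed out of place (more than 15 mm) (distance of charger from where it was at the start of the episode above 0.015 m).
It fails at once if the carton is pushed out of place (more than 15 mm) (distance of carton from where it was at the start of the episode above 0.015 m).
It also fails if it takes over 72 s, if anything falls off the work surface, if the arm or the gripper's body presses on something with over 40 N, if the wrist force passes 120 N, or if a joint passes its speed limit or range.

## Working session

There is one attempt and no reset: what is moved stays moved. The work goes in short steps, Python scripts to look and compute and a tool call to move; the robot and the scene stay as the last step left them, time stands still between calls to the robot, and variables do not carry over. Pictures are saved under pics/ and viewed, at most 10 in all, crops included, and the job is handed in when it is done.

Besides the shell and the picture viewer there is one more tool, called after ">>>" as name(argument=value, ...) on one line, values as JSON. servo_tool: Moves the arm, as the interface text tells. Its arguments: {"type":"object","properties":{"fingers":{"type":"array","items":{"type":"number"}},"linear":{"type":"array","items":{"type":"array","items":{"type":"number"}}},"rotation":{"type":"array","items":{"type":"array","items":{"type":"number"}}},"force":{"type":"number"}},"required":["fingers","linear","rotation"]}

```bash
mkdir -p pics
cat > h.py <<'E'
import numpy as np,cv2
from bench import r
def snap(n,f=None):
    s=r.snapshot(n)
    if f: cv2.imwrite('pics/'+f,cv2.cvtColor(s['frame'],cv2.COLOR_RGB2BGR))
    return s
def ray(s,u,v):
    M=np.array(s['camera_from_world']);R=M[:3,:3];t=M[:3,3]
    d=np.array([(u-s['cx'])/s['fx'],-(v-s['cy'])/s['fy'],-1.])
    return -R.T@t,R.T@d
def atz(s,u,v,z):
    c,d=ray(s,u,v);return c+d*(z-c[2])/d[2]
def proj(s,p):
    M=np.array(s['camera_from_world']);q=M[:3,:3]@np.array(p,float)+M[:3,3]
    return np.array([s['cx']+s['fx']*q[0]/-q[2],s['cy']+s['fy']*q[1]/q[2]])
E
python3 - <<'E'
from h import *
for n in('side','top'):
    s=snap(n,n+'0.png');print(n,s['fx'],s['cx'],s['cy'],[k for k in s],np.round(ray(s,s['cx'],s['cy']),2))
q=r.sense();print(q['tool_pos'],q['tcp_rot'],q['ft_force'],q['time'])
E
```

```text
side 382.15859817155865 319.49744179089174 199.90623899083357 ['frame', 'fx', 'fy', 'cx', 'cy', 'camera_from_world'] [[ 4.2045e+02  4.6598e+02  6.3485e+02]
 [ 2.1000e-01 -6.9000e-01 -7.0000e-01]]
top 396.1329761036723 321.26294506738594 199.30647231397154 ['frame', 'fx', 'fy', 'cx', 'cy', 'camera_from_world'] [[ 4.6242e+02 -4.9880e+01  9.3917e+02]
 [ 1.2000e-01  2.0000e-02 -9.9000e-01]]
[235.4657391  551.29952025 211.14958048] [-1.79905364e+02 -9.26810074e-03  1.56865541e+02] [ 0.36227732 -0.26345872  0.79161081] 0.1
```

View pics/side0.png

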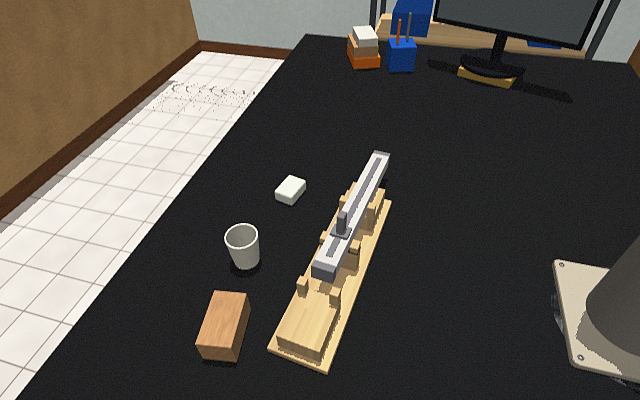

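View pics/top0.png

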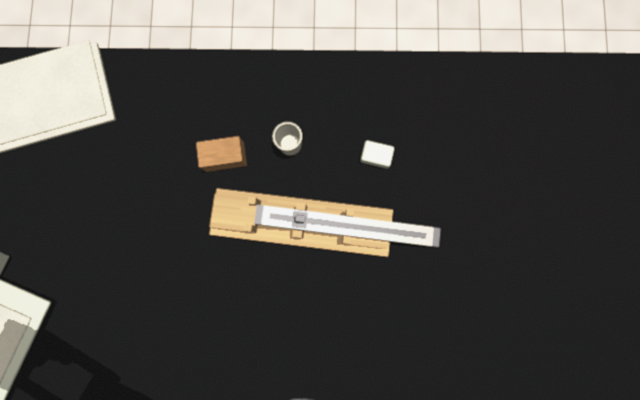

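The side view shows the batten's nose (325,265) toward the camera with the clip at (342,225). In the top view the stand runs from about (213,212) to (390,232), and the heel overhangs at (438,237). I'll zoom in for the corners.

Run:
```python
from h import *
im=cv2.imread('pics/top0.png')[170:270,195:455]
cv2.imwrite('pics/topz.png',cv2.resize(im,None,fx=3,fy=3,interpolation=cv2.INTER_CUBIC))
s=snap('top');d={}
for n,u,v,z in[('bbL0',217,189,14),('bbL1',210,235,14),('bbR0',393,210,14),('bbR1',389,256,14),('heel',438,237,80)]:
    print(n,np.round(atz(s,u,v,z),1))
```

```text
bbL0 [594.6 215.6  14. ]
bbL1 [485.7 226.5  14. ]
bbR0 [ 551.7 -200.3   14. ]
bbR1 [ 445.  -190.8   14. ]
heel [ 488.7 -285.8   80. ]
```

View pics/topz.png

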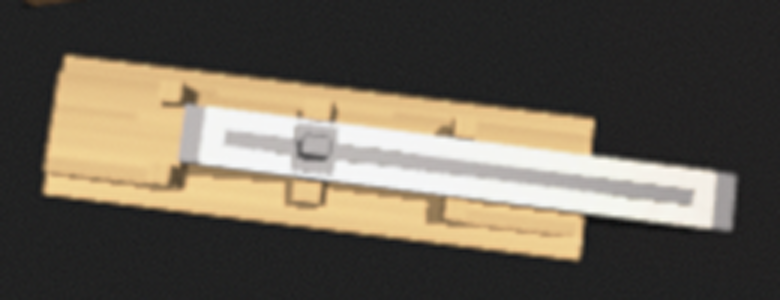

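The zoom shows the base corners at about (216.7,188.3), (209.3,234.7), (393.3,209.3) and (388.7,256.7). The heel's top edge is centred near (438.8,237.3), the nose edge near (255.8,214.5), and the clip lug top near (300,218). The ridge cheeks are at x≈298.

```bash
cat >> h.py <<'E'
C=np.array([[216.7,188.3],[209.3,234.7],[393.3,209.3],[388.7,256.7]])
O=np.array([519.3,12.5]);ey=np.array([.1,.995]);ex=np.array([.995,-.1])
def st(p): # world->stand xy
    d=np.array(p[:2])-O;return np.round([d@ex,d@ey],1)
def toolmove(p,yaw=174.26):
    "shift in current tool axes to world p, given sensed pose"
    q=r.sense();from scipy.spatial.transform import Rotation as Ro
    R=Ro.from_euler('xyz',q['tcp_rot'],degrees=True)
    G=Ro.from_euler('xyz',[180,0,yaw],degrees=True)
    return np.round(R.inv().apply(np.array(p)-q['tool_pos']),1),np.round((R.inv()*G).as_rotvec(degrees=True),2)
def W(x,y,z): return np.r_[O+x*ex+y*ey,z]
E
python3 - <<'E'
from h import *
s=snap('top')
P=np.array([atz(s,u,v,14)[:2] for u,v in C]);o=P.mean(0);dy=(P[0]+P[1]-P[2]-P[3])/2;print(o,dy,np.linalg.norm(dy),np.linalg.norm(P[0]-P[1]),np.linalg.norm(P[2]-P[3]))
for n,u,v,z in[('heel',438.8,237.3,72),('nose',255.8,214.5,109),('clip',300,218.5,153)]: print(n,st(atz(s,u,v,z)))
print(toolmove(W(0,-340,190)))
q=proj(snap('side'),W(0,0,70));print(q)
E
```

```text
[519.84204202  13.37652168] [ 42.97907068 417.82676991] 420.03143950232214 110.52642807918653 110.4968282838986
heel [  -0.6 -303.8]
nose [-0.3 91.4]
clip [-0.6 -5.8]
(array([-574.3, -708.5,   22.2]), array([ -0.07,  -0.02, -17.4 ]))
[339.3692186  242.99812228]
```

>>> servo_tool(fingers=[0,0,0,0,0,0,0,0,0,0], linear=[[-0.03,-0.037,0],[-0.06,-0.074,0],[-0.09,-0.111,0],[-0.12,-0.148,0],[-0.15,-0.185,0],[-0.18,-0.222,0],[-0.21,-0.259,0],[-0.24,-0.296,0],[-0.27,-0.333,0],[-0.3,-0.37,0]], rotation=[[0,0,-1.7],[0,0,-3.5],[0,0,-5.2],[0,0,-7],[0,0,-8.7],[0,0,-10.4],[0,0,-12.2],[0,0,-13.9],[0,0,-15.7],[0,0,-17.4]])

```text
time: 1.25
tool_pos: [366.3, 91.9, 212.3]
tcp_rot: [180.0, 0.1, 174.4]
ft_force: [0.2, 0.3, 0.1]
finger_gap: -0.0
grip_force: 0.0
```

```bash
sed -i 's/^O=.*/O=np.array([519.8,13.4]);ey=np.array([.1023,.9948]);ex=np.array([.9948,-.1023])/; s/yaw=174.26/yaw=174.13/' h.py; python3 -c "
from h import *
print(toolmove(W(0,-340,190)))"
```

```text
(array([-159. , -403. ,   22.4]), array([0.01, 0.07, 0.23]))
```

>>> servo_tool(fingers=[0,0,0,0,0,0,0,0,0,0], linear=[[-0.016,-0.041,0],[-0.032,-0.081,0],[-0.048,-0.121,0],[-0.064,-0.161,0],[-0.08,-0.202,0],[-0.096,-0.242,0],[-0.111,-0.282,0],[-0.127,-0.323,0],[-0.143,-0.363,0],[-0.159,-0.403,0.02]], rotation=[[0,0,0.2],[0,0,0.2],[0,0,0.2],[0,0,0.2],[0,0,0.2],[0,0,0.2],[0,0,0.2],[0,0,0.2],[0,0,0.2],[0,0,0.2]])

```text
time: 2.25
tool_pos: [485.9, -326.4, 195.0]
tcp_rot: [-179.8, 0.3, 174.0]
ft_force: [0.5, -0.8, 0.6]
finger_gap: -0.3
grip_force: 0.0
```

>>> servo_tool(fingers=[0,0,0,0,0], linear=[[0,0,0.04],[0,0,0.08],[0,0,0.112],[0,0,0.115],[0,0,0.115]], rotation=[[0,0,0],[0,0,0],[0,0,0],[0,0,0],[0,0,0]])

```text
time: 2.75
tool_pos: [483.6, -322.7, 76.7]
tcp_rot: [179.9, -0.1, 174.1]
ft_force: [-0.1, -1.2, 1.3]
finger_gap: -0.0
grip_force: 0.0
```

```bash
python3 -c "
from h import *
q=r.sense();print(st(q['tool_pos']),toolmove(W(0,-320,77)))
s=snap('top','t1.png');a=proj(s,W(0,-300,70)).astype(int);print(a)
im=cv2.imread('pics/t1.png')[180:270,195:495];cv2.imwrite('pics/t1z.png',cv2.resize(im,None,fx=2.6,fy=2.6,interpolation=2))
"
```

```text
[  -1.6 -338.1] (array([-1.6, 18.1, -0.3]), array([ 0.06, -0.1 , -0.06]))
[436 236]
```

View pics/t1z.png

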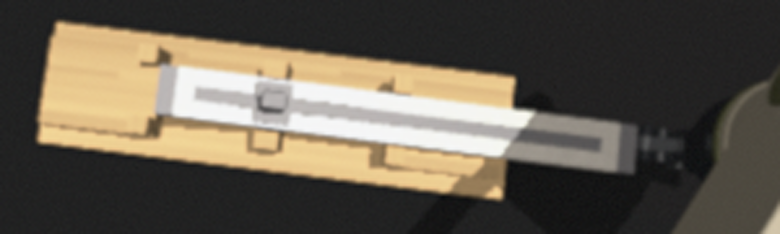

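The finger stands just short of the heel face at zoom (640,145), centred on it. Next I'll push, withdraw and compare.

>>> servo_tool(fingers=[0,0,0,0,0,0,0,0,0,0], linear=[[-0.001,0.01,0],[-0.0015,0.016,0],[-0.0015,0.02,0],[-0.0015,0.024,0],[-0.0015,0.028,0],[-0.0015,0.032,0],[-0.0015,0.036,0],[-0.0015,0.04,0],[-0.0015,0.044,0],[-0.0015,0.044,0]], rotation=[[0,0,0],[0,0,0],[0,0,0],[0,0,0],[0,0,0],[0,0,0],[0,0,0],[0,0,0],[0,0,0],[0,0,0]])

```text
time: 3.8
tool_pos: [490.2, -279.1, 77.0]
tcp_rot: [180.0, -0.0, 174.1]
ft_force: [-0.8, 0.5, 0.1]
finger_gap: 0.4
grip_force: 0.0
```

```bash
cat >> h.py <<'E'
def before():
    s=snap('side');np.save('b.npy',s['frame']);print(st(r.sense()['tool_pos']))
def after(f=None):
    s=snap('side',f);d=np.abs(s['frame'].astype(int)-np.load('b.npy')).max(2)[170:330,280:380]
    print('changed px',(d>30).sum(),st(r.sense()['tool_pos']))
E
python3 -c "
from h import *
before();snap('top','t2.png')
im=cv2.imread('pics/t2.png')[180:270,195:495];cv2.imwrite('pics/t2z.png',cv2.resize(im,None,fx=2.6,fy=2.6,interpolation=2))"
```

```text
[   0.5 -294.3]
```

>>> servo_tool(fingers=[0,0,0,0,0], linear=[[0,-0.008,0],[0,-0.008,0],[0,-0.008,0],[0,-0.008,0],[0,-0.008,0]], rotation=[[0,0,0],[0,0,0],[0,0,0],[0,0,0],[0,0,0]])

```text
time: 4.4
tool_pos: [489.3, -287.6, 77.0]
tcp_rot: [180.0, -0.0, 174.1]
ft_force: [-1.2, 0.9, -0.1]
finger_gap: -0.0
grip_force: 0.0
```

```bash
python3 -c "
from h import *
after()"
```

```text
changed px 81 [   0.5 -302.5]
```

View pics/t2z.png

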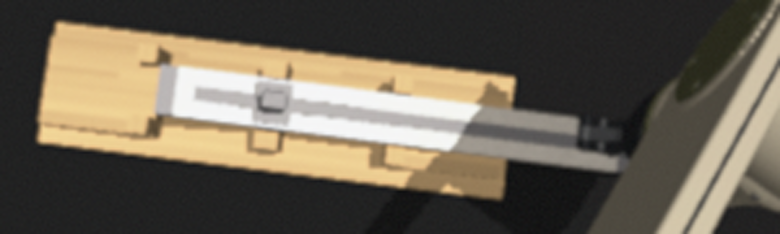

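```bash
python3 -c "
from h import *
s=snap('top','t3.png');snap('side','s3.png')
a=cv2.resize(cv2.imread('pics/t3.png')[210:260,370:450],None,fx=8,fy=8,interpolation=2)[:300]
a=cv2.resize(cv2.imread('pics/t3.png')[205:255,370:470],None,fx=6,fy=6,interpolation=2)
b=cv2.resize(cv2.imread('pics/s3.png')[135:295,290:450],None,fx=1.875,fy=1.875,interpolation=2)
b=cv2.resize(cv2.imread('pics/s3.png')[130:230,310:430],None,fx=3,fy=3,interpolation=2)
c=np.zeros((600,620,3),np.uint8);c[:300,:600]=a;c[300:600,:360]=b;cv2.imwrite('pics/c3.png',c)"
```

```text
(no output)
```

View pics/c3.png

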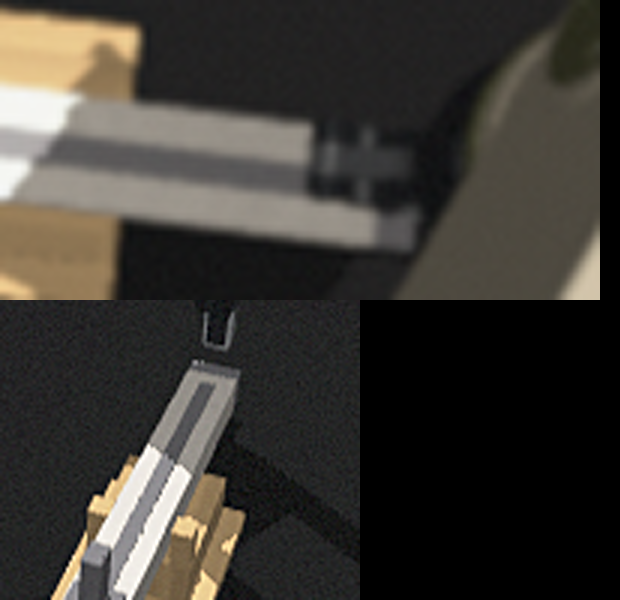

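```bash
python3 -c "
from h import *
q=r.sense();p=q['tool_pos'];print(p,q['tcp_rot'],q['joint_pos'])
for n,uv in(('top',(424,232)),('side',(382.5,145))):
    s=r.snapshot(n)
    for z in(-19,0,50,100): print(n,z,proj(s,p+[0,0,z]).round(1))
    print([atz(s,*uv,z).round(0) for z in(58,100,150,200)])
"
```

```text
[ 489.38818175 -287.51223137   77.08122447] [1.79998832e+02 1.18168320e-04 1.74066662e+02] [-3.56100855e+01  8.51568613e+00  9.86348886e+01  1.12299174e-03
  7.28499007e+01 -1.19677078e+02]
top -19 [436.  236.9]
top 0 [438.4 236.7]
top 50 [445.2 236.1]
top 100 [452.9 235.3]
[array([ 500., -261.,   58.]), array([ 498., -251.,  100.]), array([ 496., -239.,  150.]), array([ 494., -227.,  200.])]
side -19 [380.2 156.3]
side 0 [381. 150.]
side 50 [383.  132.6]
side 100 [385.2 113.7]
[array([ 491., -335.,   58.]), array([ 486., -277.,  100.]), array([ 480., -207.,  150.]), array([ 474., -138.,  200.])]
```

```bash
python3 -c "
from h import *
q=r.sense();p=np.array(q['tool_pos']);c=np.zeros((600,800,3),np.uint8)
for i,(f,n,(y0,x0)) in enumerate((('s3.png','side',(100,340)),('t3.png','top',(195,390)))):
    s=r.snapshot(n);im=cv2.imread('pics/'+f)[y0:y0+75,x0:x0+100]
    im=(255*(im/255.)**.4).astype(np.uint8);im=cv2.resize(im,None,fx=4 if i else 4,fy=4,interpolation=2)
    im=cv2.resize(im,(800,600) if 0 else (400,300))
    for z,col in((-19,(0,0,255)),(0,(0,255,0)),(54,(255,0,0))):
        for dy in(-14,14):
            u=(proj(s,p+[0,0,z]+np.r_[ey*dy,0])-[x0,y0])*4;cv2.circle(im,tuple(int(k) for k in u),3,col,-1)
    c[i*300:i*300+300,:400]=im
c=c[:,:400];cv2.imwrite('pics/c4.png',c)"
```

```text
(no output)
```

View pics/c4.png

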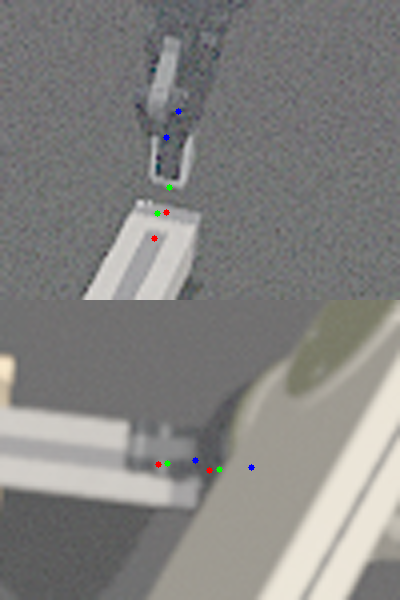

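```bash
python3 -c "
from h import *
s=r.snapshot('side');print([atz(s,*u,10).round(0) for u in((555,262),(581,375),(615,262))],proj(s,(0,0,0)))
t=r.snapshot('top');print(proj(t,(0,0,0)),proj(t,(180,0,150)), t['camera_from_world'], s['camera_from_world'],t['fx'],t['fy'],s['fx'],s['fy'])
# triangulate finger tip
c1,d1=ray(s,382.5,145.7);c2,d2=ray(t,424,231)
A=np.stack([d1,-d2],1);k=np.linalg.lstsq(A,c2-c1,rcond=None)[0];print(c1+k[0]*d1,c2+k[1]*d2)
print(r.sense())
"
```

```text
[array([105., -99.,  10.]), array([ 99., 126.,  10.]), array([  -8., -130.,   10.])] [625.99746724 322.11122278]
[302.07642666 456.99409546] [299.24200559 396.89060959] [[ 1.85650360e-02 -9.99683759e-01 -1.69623535e-02 -4.25149888e+01]
 [ 9.92623775e-01  1.63957345e-02  1.20121690e-01 -5.71004399e+02]
 [-1.19805593e-01 -1.90672989e-02  9.92614254e-01 -8.77782446e+02]
 [ 0.00000000e+00  0.00000000e+00  0.00000000e+00  1.00000000e+00]] [[-9.62126533e-01 -2.72090096e-01 -1.67186750e-02  5.41928904e+02]
 [ 1.78120906e-01 -6.73903900e-01  7.17026134e-01 -2.16073107e+02]
 [-2.06362490e-01  6.86891923e-01  6.96845757e-01 -6.75702359e+02]
 [ 0.00000000e+00  0.00000000e+00  0.00000000e+00  1.00000000e+00]] 396.1329761036723 396.1329761036723 382.15859817155865 382.15859817155865
[ 483.42099581 -247.56558596  119.1908348 ] [ 499.2199864  -246.49914985  119.64443894]
{'time': 4.85, 'joint_pos': array([-3.56129638e+01,  8.51398666e+00,  9.86340881e+01, -1.00349683e-03,
        7.28506151e+01, -1.19679326e+02]), 'qd': array([-0.06828336, -0.01387489,  0.09550258,  0.00337426, -0.0865987 ,
        0.0035969 ]), 'joint_efforts': array([ 3.99570519e-03, -5.43064642e+01, -4.65112960e+01,  1.49426128e-04,
        1.07199336e-03,  4.84255588e-05]), 'tool_pos': array([ 489.37461023, -287.5541929 ,   77.10512596]), 'tcp_rot': array([-1.79998518e+02,  6.63453035e-04,  1.74066658e+02]), 'ft_force': array([-0.81341468, -0.57372327,  0.11055513]), 'wrist_torque': array([-0.04930718, -0.0276387 , -0.00768876]), 'grip_force': 0.0, 'finger_gap': -0.0089500558540705}
```

>>> servo_tool(fingers=[0,0,0,0,0], linear=[[0,-0.025,0],[0,-0.045,0],[0,-0.045,0.015],[0,-0.045,0.02],[0,-0.045,0.02]], rotation=[[0,0,0],[0,0,0],[0,0,0],[0,0,0],[0,0,0]])

```text
time: 5.35
tool_pos: [483.4, -331.0, 54.9]
tcp_rot: [179.9, -0.2, 174.0]
ft_force: [-0.0, 0.3, -0.7]
finger_gap: 0.2
grip_force: 0.0
```

```bash
python3 -c "
from h import *
q=r.sense();p=np.array(q['tool_pos']);print(p,st(p))
s=snap('side','s5.png');y0,x0=90,330
im=cv2.imread('pics/s5.png')[y0:y0+120,x0:x0+130]
im=(255*(im/255.)**.5).astype(np.uint8);im=cv2.resize(im,None,fx=5,fy=5,interpolation=2)
for z,col in((-19,(0,0,255)),(0,(0,255,0)),(54,(255,0,0))):
  for dx,dy in((-11,14),(11,14),(-11,-14),(11,-14)):
    u=(proj(s,p+[0,0,z]+np.r_[ey*dy+ex*dx,0])-[x0,y0])*5;cv2.circle(im,tuple(int(k) for k in u),3,col,-1)
for x in(-20,20):
  for z in(42,72):
    u=(proj(s,W(x,-303,z))-[x0,y0])*5;cv2.circle(im,tuple(int(k) for k in u),3,(0,255,255),-1)
cv2.imwrite('pics/c5.png',im)"
```

```text
[ 483.4057384  -330.97399505   54.85831932] [  -1.  -346.3]
```

View pics/c5.png

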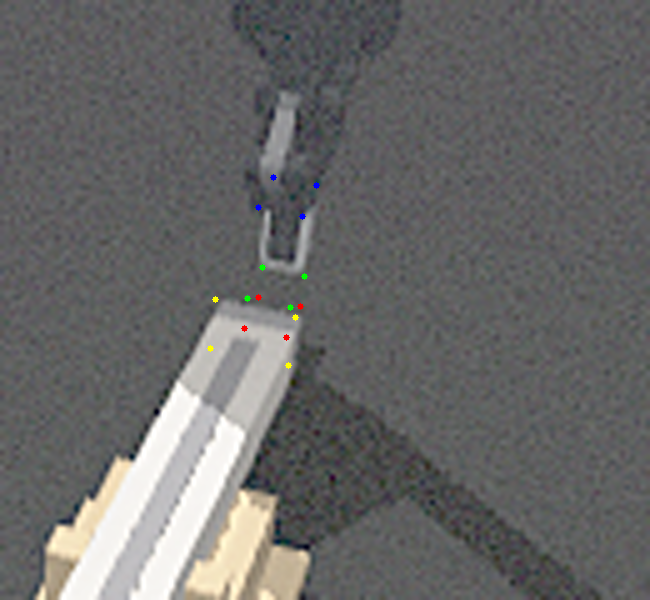

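The fingertip appears about 11 px (roughly 37 mm) higher than the reported TCP implies, which explains why it passed above the heel. I'll trust the images and go lower.

>>> servo_tool(fingers=[0,0,0,0,0,0,0,0,0,0], linear=[[-0.001,0,0.012],[-0.001,0.006,0.015],[-0.001,0.013,0.015],[-0.001,0.02,0.015],[-0.001,0.024,0.015],[-0.001,0.028,0.015],[-0.001,0.032,0.015],[-0.001,0.036,0.015],[-0.001,0.04,0.015],[-0.001,0.04,0.015]], rotation=[[0,0,0],[0,0,0],[0,0,0],[0,0,0],[0,0,0],[0,0,0],[0,0,0],[0,0,0],[0,0,0],[0,0,0]])

```text
time: 6.4
tool_pos: [490.6, -293.4, 43.2]
tcp_rot: [-179.9, 0.1, 174.1]
ft_force: [-0.3, -4.2, 4.9]
finger_gap: 0.1
grip_force: 2.4
```

```bash
cat >> h.py <<'E'
def track():
    "shift of nose patch in top view vs start, px"
    g=lambda a:cv2.cvtColor(a,cv2.COLOR_BGR2GRAY)
    a=g(cv2.imread('pics/top0.png'));s=snap('top');b=cv2.cvtColor(s['frame'],cv2.COLOR_RGB2GRAY)
    t=a[200:236,248:275];m=cv2.matchTemplate(b[190:246,150:290],t,cv2.TM_CCOEFF_NORMED)
    _,v,_,l=cv2.minMaxLoc(m);print('nose moved px',l[0]+150-248,l[1]+190-200,round(v,2))
E
python3 -c "
from h import *
before();track();print(r.sense()['ft_force'],r.sense()['tool_pos'])"
```

```text
[   2.3 -308.2]
nose moved px -1 0 0.84
[ 0.16452637 -4.35539791  5.67634149] [ 490.57798973 -293.3504448    43.11971921]
```

>>> servo_tool(fingers=[0,0,0,0,0,0], linear=[[0,-0.01,0],[0.001,-0.025,0],[0.002,-0.036,0],[0.002,-0.036,0.008],[0.002,-0.036,0.013],[0.002,-0.036,0.013]], rotation=[[0,0,0],[0,0,0],[0,0,0],[0,0,0],[0,0,0],[0,0,0]])

```text
time: 7.1
tool_pos: [483.0, -327.2, 27.2]
tcp_rot: [179.9, -0.1, 174.0]
ft_force: [-0.8, 0.1, -0.4]
finger_gap: 0.1
grip_force: 0.0
```

```bash
python3 -c "
from h import *
track();q=r.sense();p=np.array(q['tool_pos']);print(q['ft_force'],p,st(p))
s=snap('side','s6.png');t=snap('top','t6.png');c=np.zeros((540,700,3),np.uint8)
a=cv2.imread('pics/s6.png')[100:190,330:430];a=(255*(a/255.)**.5).astype(np.uint8)
c[:540,:600]=cv2.resize(a,(600,540),interpolation=2);cv2.imwrite('pics/c6.png',c[:,:600])"
```

```text
nose moved px -1 0 0.84
[ 1.07683487 -0.59124417 -0.53458586] [ 483.38922138 -327.31814016   27.81126436] [  -1.4 -342.7]
```

View pics/c6.png

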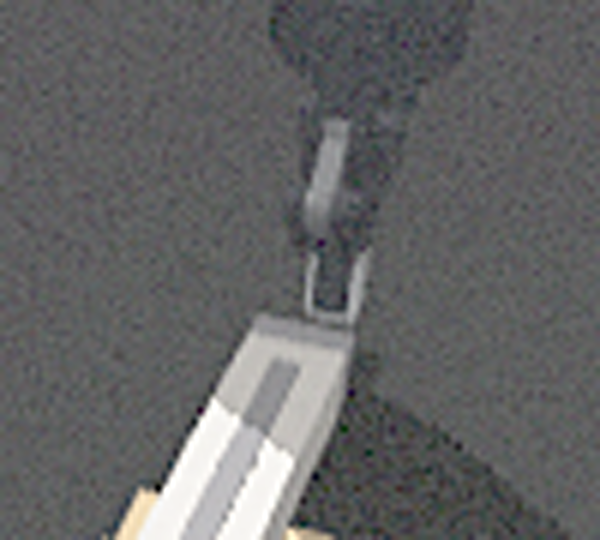

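The fingertip at crop (330,318) now sits just behind the heel's top edge, lined up with the batten axis and low enough. Now the push.

>>> servo_tool(fingers=[0,0,0,0,0,0,0,0,0,0], linear=[[-0.0015,0.012,0],[-0.0015,0.02,0],[-0.0015,0.024,0],[-0.0015,0.028,0],[-0.0015,0.032,0],[-0.0015,0.036,0],[-0.0015,0.04,0],[-0.0015,0.044,0],[-0.0015,0.048,0],[-0.0015,0.048,0]], rotation=[[0,0,0],[0,0,0],[0,0,0],[0,0,0],[0,0,0],[0,0,0],[0,0,0],[0,0,0],[0,0,0],[0,0,0]])

```text
time: 8.25
tool_pos: [491.3, -281.4, 30.1]
tcp_rot: [-179.9, 0.1, 174.1]
ft_force: [-0.3, -3.7, 3.2]
finger_gap: 0.3
grip_force: 1.9
```

```bash
python3 -c "
from h import *
before();track();print(r.sense()['ft_force'],r.sense()['tool_pos'])"
```

```text
[   1.8 -296.1]
nose moved px 0 0 0.78
[ 0.93809008 -4.55422041  3.2828589 ] [ 491.18583869 -281.34324411   29.84964623]
```

>>> servo_tool(fingers=[0,0,0,0,0], linear=[[0,-0.008,0],[0,-0.008,0],[0,-0.008,0],[0,-0.008,0],[0,-0.008,0]], rotation=[[0,0,0],[0,0,0],[0,0,0],[0,0,0],[0,0,0]])

```text
time: 8.85
tool_pos: [489.6, -288.3, 28.7]
tcp_rot: [180.0, -0.0, 174.1]
ft_force: [0.5, -0.2, -0.3]
finger_gap: 0.2
grip_force: 0.0
```

```bash
python3 -c "
from h import *
after();track()"
```

```text
changed px 93 [   0.8 -303.3]
nose moved px 0 0 0.78
```

```bash
cat >> h.py <<'E'
def nose(f=None):
    fr=(cv2.imread(f)[...,::-1] if f else snap('top')['frame']).astype(float)
    s=T;out=[]
    for x in(-12,-6,6,12):
        ys=np.arange(40,260,.5);uv=np.array([proj(s,W(x,y,105)) for y in ys],np.float32)
        v=cv2.remap((fr[...,0]-fr[...,2]).astype(np.float32),uv[:,:1],uv[:,1:],1)[:,0]
        k=np.argmax(v>30);out.append(ys[k])
    print('nose top edge y',out)
T=r.snapshot('top')
E
python3 -c "
from h import *
nose('pics/top0.png');nose('pics/t6.png');nose()"
```

```text
nose top edge y [np.float64(92.0), np.float64(92.5), np.float64(92.5), np.float64(92.0)]
nose top edge y [np.float64(104.0), np.float64(104.0), np.float64(103.5), np.float64(104.0)]
nose top edge y [np.float64(117.0), np.float64(117.0), np.float64(117.0), np.float64(117.0)]
```

>>> servo_tool(fingers=[0,0,0,0,0], linear=[[0,0.007,0],[0,0.011,-0.001],[0,0.015,-0.001],[0,0.018,-0.001],[0,0.018,-0.001]], rotation=[[0,0,0],[0,0,0],[0,0,0],[0,0,0],[0,0,0]])

```text
time: 9.55
tool_pos: [491.8, -270.3, 30.3]
tcp_rot: [180.0, 0.0, 174.1]
ft_force: [0.0, -1.4, -0.2]
finger_gap: 0.2
grip_force: 0.4
```

```bash
python3 -c "
from h import *
before()"
```

```text
[   1.1 -285.1]
```

>>> servo_tool(fingers=[0,0,0,0,0], linear=[[0,-0.008,0],[0,-0.008,0],[0,-0.008,0],[0,-0.008,0],[0,-0.008,0]], rotation=[[0,0,0],[0,0,0],[0,0,0],[0,0,0],[0,0,0]])

```text
time: 10.15
tool_pos: [490.7, -278.6, 30.0]
tcp_rot: [180.0, -0.0, 174.1]
ft_force: [0.1, 0.3, 0.6]
finger_gap: -0.3
grip_force: 0.0
```

```bash
python3 -c "
from h import *
after();nose()"
```

```text
changed px 66 [   1.  -293.4]
nose top edge y [np.float64(128.5), np.float64(128.5), np.float64(129.0), np.float64(128.5)]
```

>>> servo_tool(fingers=[0,0,0,0,0], linear=[[0,0.007,0],[0,0.011,-0.001],[0,0.015,-0.001],[0,0.018,-0.001],[0,0.018,-0.001]], rotation=[[0,0,0],[0,0,0],[0,0,0],[0,0,0],[0,0,0]])

```text
time: 10.8
tool_pos: [492.8, -260.3, 31.2]
tcp_rot: [180.0, 0.0, 174.1]
ft_force: [-0.2, -1.2, -0.7]
finger_gap: -0.3
grip_force: 0.2
```

```bash
python3 -c "
from h import *
before()"
```

```text
[   1.  -275.1]
```

>>> servo_tool(fingers=[0,0,0,0,0], linear=[[0,-0.008,0],[0,-0.008,0],[0,-0.008,0],[0,-0.008,0],[0,-0.008,0]], rotation=[[0,0,0],[0,0,0],[0,0,0],[0,0,0],[0,0,0]])

```text
time: 11.4
tool_pos: [491.8, -268.7, 31.0]
tcp_rot: [180.0, -0.0, 174.1]
ft_force: [0.5, 0.2, 1.1]
finger_gap: 0.5
grip_force: 0.0
```

```bash
python3 -c "
from h import *
after();nose()"
```

```text
changed px 74 [   1.  -283.5]
nose top edge y [np.float64(139.0), np.float64(139.0), np.float64(139.5), np.float64(139.0)]
```

>>> servo_tool(fingers=[0,0,0,0,0], linear=[[0,0.007,0],[0,0.011,-0.001],[0,0.015,-0.001],[0,0.018,-0.001],[0,0.018,-0.001]], rotation=[[0,0,0],[0,0,0],[0,0,0],[0,0,0],[0,0,0]])

```text
time: 12.05
tool_pos: [493.8, -250.3, 32.2]
tcp_rot: [180.0, 0.0, 174.1]
ft_force: [0.5, -0.9, -0.8]
finger_gap: 0.2
grip_force: 0.2
```

```bash
python3 -c "
from h import *
before()"
```

```text
[   1.1 -265.1]
```

>>> servo_tool(fingers=[0,0,0,0,0], linear=[[0,-0.008,0],[0,-0.008,0],[0,-0.008,0],[0,-0.008,0],[0,-0.008,0]], rotation=[[0,0,0],[0,0,0],[0,0,0],[0,0,0],[0,0,0]])

```text
time: 12.65
tool_pos: [492.8, -258.7, 32.0]
tcp_rot: [180.0, -0.0, 174.1]
ft_force: [-0.2, 0.5, -0.5]
finger_gap: 0.2
grip_force: 0.0
```

```bash
python3 -c "
from h import *
after();nose()"
```

```text
changed px 81 [   1.  -273.5]
nose top edge y [np.float64(149.5), np.float64(149.5), np.float64(150.0), np.float64(149.5)]
```

>>> servo_tool(fingers=[0,0,0,0,0], linear=[[0,0.007,0],[0,0.011,-0.001],[0,0.015,-0.001],[0,0.018,-0.001],[0,0.018,-0.001]], rotation=[[0,0,0],[0,0,0],[0,0,0],[0,0,0],[0,0,0]])

```text
time: 13.3
tool_pos: [494.8, -240.4, 33.2]
tcp_rot: [180.0, 0.0, 174.1]
ft_force: [0.3, -0.9, -0.3]
finger_gap: -0.0
grip_force: 0.2
```

```bash
python3 -c "
from h import *
before()"
```

```text
[   1.1 -255.1]
```

>>> servo_tool(fingers=[0,0,0,0,0], linear=[[0,-0.008,0],[0,-0.008,0],[0,-0.008,0],[0,-0.008,0],[0,-0.008,0]], rotation=[[0,0,0],[0,0,0],[0,0,0],[0,0,0],[0,0,0]])

```text
time: 13.9
tool_pos: [493.8, -248.8, 33.0]
tcp_rot: [180.0, -0.0, 174.1]
ft_force: [0.3, 0.7, -0.8]
finger_gap: 0.1
grip_force: 0.0
```

```bash
python3 -c "
from h import *
after();nose()"
```

```text
changed px 91 [   1.  -263.4]
nose top edge y [np.float64(160.0), np.float64(160.0), np.float64(160.0), np.float64(160.0)]
```

>>> servo_tool(fingers=[0,0,0,0,0], linear=[[0,0.007,0],[0,0.011,-0.001],[0,0.015,-0.001],[0,0.018,-0.001],[0,0.018,-0.001]], rotation=[[0,0,0],[0,0,0],[0,0,0],[0,0,0],[0,0,0]])

```text
time: 14.55
tool_pos: [495.9, -230.4, 34.2]
tcp_rot: [180.0, 0.0, 174.1]
ft_force: [-0.1, -0.1, -0.8]
finger_gap: 0.1
grip_force: 0.2
```

```bash
python3 -c "
from h import *
before()"
```

```text
[   1.1 -245.1]
```

>>> servo_tool(fingers=[0,0,0,0,0], linear=[[0,-0.008,0],[0,-0.008,0],[0,-0.008,0],[0,-0.008,0],[0,-0.008,0]], rotation=[[0,0,0],[0,0,0],[0,0,0],[0,0,0],[0,0,0]])

```text
time: 15.15
tool_pos: [494.9, -238.9, 34.0]
tcp_rot: [180.0, -0.0, 174.1]
ft_force: [0.1, 0.2, 0.7]
finger_gap: -0.1
grip_force: 0.0
```

```bash
python3 -c "
from h import *
after();nose()"
```

```text
changed px 112 [   1.  -253.5]
nose top edge y [np.float64(170.0), np.float64(170.5), np.float64(170.0), np.float64(170.5)]
```

>>> servo_tool(fingers=[0,0,0,0,0], linear=[[0,0.007,0],[0,0.011,-0.001],[0,0.015,-0.001],[0,0.018,-0.001],[0,0.018,-0.001]], rotation=[[0,0,0],[0,0,0],[0,0,0],[0,0,0],[0,0,0]])

```text
time: 15.8
tool_pos: [496.9, -220.5, 35.2]
tcp_rot: [180.0, 0.0, 174.1]
ft_force: [0.1, -0.8, 0.2]
finger_gap: -0.2
grip_force: 0.3
```

```bash
python3 -c "
from h import *
before()"
```

```text
[   1.1 -235.1]
```

>>> servo_tool(fingers=[0,0,0,0,0], linear=[[0,-0.008,0],[0,-0.008,0],[0,-0.008,0],[0,-0.008,0],[0,-0.008,0]], rotation=[[0,0,0],[0,0,0],[0,0,0],[0,0,0],[0,0,0]])

```text
time: 16.4
tool_pos: [495.9, -228.9, 35.0]
tcp_rot: [180.0, -0.0, 174.1]
ft_force: [-0.3, 0.3, 0.2]
finger_gap: 0.1
grip_force: 0.0
```

```bash
python3 -c "
from h import *
after();nose()"
```

```text
changed px 113 [   1.  -243.4]
nose top edge y [np.float64(180.5), np.float64(180.5), np.float64(181.0), np.float64(180.5)]
```

>>> servo_tool(fingers=[0,0,0,0,0], linear=[[0,0.007,0],[0,0.011,-0.001],[0,0.015,-0.001],[0,0.018,-0.001],[0,0.018,-0.001]], rotation=[[0,0,0],[0,0,0],[0,0,0],[0,0,0],[0,0,0]])

```text
time: 17.05
tool_pos: [497.9, -210.6, 36.2]
tcp_rot: [180.0, 0.0, 174.1]
ft_force: [0.3, -0.6, 0.1]
finger_gap: 0.2
grip_force: 0.5
```

```bash
python3 -c "
from h import *
before()"
```

```text
[   1.1 -225.1]
```

>>> servo_tool(fingers=[0,0,0,0,0], linear=[[0,-0.008,0],[0,-0.008,0],[0,-0.008,0],[0,-0.008,0],[0,-0.008,0]], rotation=[[0,0,0],[0,0,0],[0,0,0],[0,0,0],[0,0,0]])

```text
time: 17.65
tool_pos: [496.9, -218.9, 36.0]
tcp_rot: [180.0, -0.0, 174.1]
ft_force: [-1.4, -1.0, 0.4]
finger_gap: -0.0
grip_force: 0.0
```

```bash
python3 -c "
from h import *
after();nose()"
```

```text
changed px 144 [   1.1 -233.5]
nose top edge y [np.float64(40.0), np.float64(40.0), np.float64(40.0), np.float64(40.0)]
```

```bash
sed -i 's/k=np.argmax(v>30)/g=cv2.remap(fr.mean(2).astype(np.float32),uv[:,:1],uv[:,1:],1)[:,0];k=np.argmax((v>30)|(g<70)*(ys>150))/; s/\[170:330,280:380\]/[170:330,280:380];d=cv2.blur(d.astype(np.float32),(3,3))/; s/(d>30).sum()/(d>25).sum()/' h.py; python3 -c "
from h import *
after('s8.png');nose()"
```

```text
changed px 198 [   1.1 -233.5]
nose top edge y [np.float64(194.0), np.float64(194.5), np.float64(194.5), np.float64(194.5)]
```

```bash
python3 -c "
from h import *
a=cv2.imread('pics/s8.png')[...,::-1].astype(int);b=np.load('b.npy').astype(int)
d=cv2.blur(np.abs(a-b).max(2).astype(np.float32),(3,3))>25
for y in range(170,330,20): print(y,[int(d[y:y+20,x:x+20].sum()) for x in range(260,400,20)])"
```

```text
170 [0, 0, 0, 0, 0, 11, 0]
190 [0, 0, 0, 0, 68, 28, 0]
210 [0, 0, 0, 0, 0, 3, 3]
230 [0, 0, 0, 0, 0, 87, 4]
250 [0, 0, 0, 0, 0, 0, 0]
270 [0, 0, 0, 0, 0, 0, 0]
290 [0, 0, 0, 0, 0, 0, 0]
310 [0, 0, 0, 0, 0, 0, 0]
```

Only the arm's shadow changed, so the batten hasn't tipped yet. I'll restrict the check region to the nose and go on.

>>> servo_tool(fingers=[0,0,0,0,0], linear=[[0,0.007,0],[0,0.011,-0.001],[0,0.015,-0.001],[0,0.018,-0.001],[0,0.018,-0.001]], rotation=[[0,0,0],[0,0,0],[0,0,0],[0,0,0],[0,0,0]])

```text
time: 18.5
tool_pos: [498.9, -200.6, 37.2]
tcp_rot: [180.0, 0.0, 174.1]
ft_force: [-1.4, -1.5, 0.3]
finger_gap: 0.2
grip_force: 0.6
```

```bash
sed -i 's/\[170:330,280:380\]/[235:330,265:335]/' h.py; python3 -c "
from h import *
before()"
```

```text
[   1.  -215.1]
```

>>> servo_tool(fingers=[0,0,0,0,0], linear=[[0,-0.008,0],[0,-0.008,0],[0,-0.008,0],[0,-0.008,0],[0,-0.008,0]], rotation=[[0,0,0],[0,0,0],[0,0,0],[0,0,0],[0,0,0]])

```text
time: 19.1
tool_pos: [498.0, -209.0, 37.0]
tcp_rot: [180.0, -0.0, 174.1]
ft_force: [0.0, -1.0, 0.5]
finger_gap: 0.1
grip_force: 0.0
```

```bash
python3 -c "
from h import *
after();nose()"
```

```text
changed px 0 [   1.1 -223.4]
nose top edge y [np.float64(204.5), np.float64(204.5), np.float64(205.0), np.float64(204.5)]
```

>>> servo_tool(fingers=[0,0,0,0,0], linear=[[0,0.007,0],[0,0.011,-0.001],[0,0.015,-0.001],[0,0.018,-0.001],[0,0.018,-0.001]], rotation=[[0,0,0],[0,0,0],[0,0,0],[0,0,0],[0,0,0]])

```text
time: 19.75
tool_pos: [500.0, -190.7, 38.2]
tcp_rot: [180.0, 0.0, 174.1]
ft_force: [-0.3, -1.4, 0.5]
finger_gap: 0.1
grip_force: 0.7
```

```bash
python3 -c "
from h import *
before()"
```

```text
[   1.1 -205.1]
```

>>> servo_tool(fingers=[0,0,0,0,0], linear=[[0,-0.008,0],[0,-0.008,0],[0,-0.008,0],[0,-0.008,0],[0,-0.008,0]], rotation=[[0,0,0],[0,0,0],[0,0,0],[0,0,0],[0,0,0]])

```text
time: 20.35
tool_pos: [499.0, -199.0, 38.0]
tcp_rot: [180.0, -0.0, 174.1]
ft_force: [0.7, 0.6, 0.5]
finger_gap: 0.1
grip_force: 0.0
```

```bash
python3 -c "
from h import *
after();nose()"
```

```text
changed px 1763 [   1.1 -213.4]
nose top edge y [np.float64(212.5), np.float64(212.5), np.float64(212.5), np.float64(213.0)]
```

It tipped. I'll let it settle, then check whether it's level.

>>> servo_tool(fingers=[0,0,0,0,0,0,0,0,0,0], linear=[[0,0,0],[0,0,0],[0,0,0],[0,0,0],[0,0,0],[0,0,0],[0,0,0],[0,0,0],[0,0,0],[0,0,0]], rotation=[[0,0,0],[0,0,0],[0,0,0],[0,0,0],[0,0,0],[0,0,0],[0,0,0],[0,0,0],[0,0,0],[0,0,0]])

```text
time: 21.5
tool_pos: [499.1, -199.1, 38.1]
tcp_rot: [-180.0, 0.0, 174.1]
ft_force: [-0.1, -0.3, -0.4]
finger_gap: 0.1
grip_force: 0.0
```

```bash
cat >> h.py <<'E'
def corners(s,m,a):
    "batten top corners/clip for middle at y=m (stand), slope a (nose up +), pivot on ridge edge"
    out=[]
    for x,y,z in((-20,200,30),(20,200,30),(-20,200,0),(20,200,0)):
        pv=0 if a==0 else(-10 if a>0 else 10)
        yy=m+y;dy=yy-pv;out.append(proj(s,W(x,pv+dy*np.cos(a)-z*np.sin(a),70+dy*np.sin(a)+z*np.cos(a))))
    return np.array(out)
E
python3 -c "
from h import *
nose();s=snap('side','s9.png');t=snap('top','t9.png')
im=cv2.imread('pics/s9.png')[170:330,270:400];im=cv2.resize(im,None,fx=3.7,fy=3.7,interpolation=2)
for a,c in((0,(0,0,255)),(.095,(0,255,0)),(-.095,(255,0,0))):
    for u in corners(s,13,a): cv2.circle(im,tuple(int(k) for k in (u-[270,170])*3.7),3,c,-1)
cv2.imwrite('pics/c9.png',im)"
```

```text
nose top edge y [np.float64(212.0), np.float64(212.0), np.float64(212.0), np.float64(212.5)]
```

View pics/c9.png

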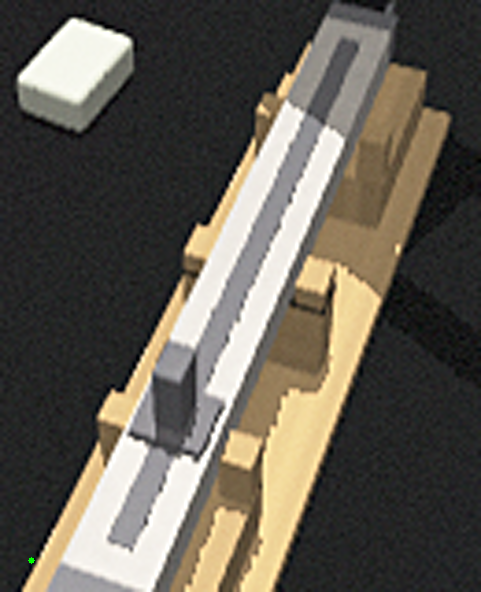

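The crop shows the batten well up at the heel end, but the nose is cut off. I'll fit the tilt numerically from edges, validated on the earlier sloped frame.

```bash
cat >> h.py <<'E'
def pt(m,a,x,y,z):
    pv=0 if abs(a)<1e-9 else(-10 if a>0 else 10);dy=m+y-pv
    return W(x,pv+dy*np.cos(a)-z*np.sin(a),70+dy*np.sin(a)+z*np.cos(a))
def tilt(sf,nosey):
    S=r.snapshot('side');g=cv2.GaussianBlur(sf,(3,3),0).astype(np.float32)
    G=sum(np.hypot(cv2.Sobel(g[...,c],cv2.CV_32F,1,0),cv2.Sobel(g[...,c],cv2.CV_32F,0,1)) for c in range(3))
    c,d=ray(T,*proj(T,W(0,nosey,105)));res=[]
    for a in np.arange(-.12,.121,.01):
        a=a if abs(a)>1e-6 else 0.
        # m such that the nose top edge lies on the top-view ray
        m=13.
        for _ in range(5):
            P=pt(m,a,0,200,30);Q=c+d*(P[2]-c[2])/d[2];m+=(Q-P)[:2]@ey
        k=np.linspace(-1,1,60);L=[pt(m,a,20*t,200,30) for t in k]+[pt(m,a,20*t,200,0) for t in k]
        for sx in(-20,20): L+=[pt(m,a,sx,190-60*(t+1),30) for t in k]+[pt(m,a,sx,200,15+15*t) for t in k]
        uv=np.array([proj(S,p) for p in L],np.float32)
        res.append((float(cv2.remap(G,uv[:,:1],uv[:,1:],1).mean()),round(a,3),round(m,1)))
    print(sorted(res)[::-1][:4])
E
python3 -c "
from h import *
tilt(cv2.imread('pics/side0.png')[...,::-1],92.2)
tilt(cv2.imread('pics/s8.png')[...,::-1],194)
tilt(cv2.imread('pics/s9.png')[...,::-1],212)"
```

```text
[(725.8090209960938, np.float64(0.08), np.float64(-105.7)), (718.4426879882812, np.float64(0.07), np.float64(-105.9)), (709.8746337890625, np.float64(0.09), np.float64(-105.5)), (690.6865234375, np.float64(0.06), np.float64(-106.0))]
[(557.9613647460938, np.float64(0.11), np.float64(-6.9)), (525.9584350585938, np.float64(0.1), np.float64(-6.8)), (495.8885498046875, np.float64(0.12), np.float64(-7.0)), (418.5525207519531, np.float64(0.09), np.float64(-6.6))]
[(555.1166381835938, np.float64(0.11), np.float64(10.2)), (523.7114868164062, np.float64(0.12), np.float64(10.1)), (485.57391357421875, np.float64(0.1), np.float64(10.4)), (441.1130065917969, np.float64(-0.12), np.float64(20.1))]
```

```bash
python3 -c "
from h import *
S=r.snapshot('side')
for f,m in(('s8.png',-6.8),('s9.png',12)):
    a=cv2.imread('pics/'+f).astype(int);M=((a[...,2]-a[...,0]<25)&(a.mean(2)>70)).astype(np.uint8);M[:,:262]=0;M[:,345:]=0;M[:240]=0
    n,l,st_,_=cv2.connectedComponentsWithStats(M);k=1+np.argmax(st_[1:,4]);ys,xs=np.where(l==k)
    h=cv2.convexHull(np.c_[xs,ys].astype(np.int32));p=cv2.approxPolyDP(h,3,True)[:,0];print(f,p[p[:,1]>270].tolist())
    for t in(.1,0.,-.1): print(t,m,np.array([proj(S,pt(m,t,x,200,z)) for x,z in((-20,30),(20,30),(-20,0),(20,0))]).round(0).tolist())
d=cv2.blur(np.abs(cv2.imread('pics/s9.png')[...,::-1].astype(int)-np.load('b.npy')).max(2).astype(np.float32),(3,3))>25
for y in range(150,370,20): print(y,[int(d[y:y+20,x:x+20].sum()) for x in range(240,420,20)])"
```

```text
s8.png [[316, 321], [308, 329], [291, 323], [288, 310]]
0.1 -6.8 [[309.0, 319.0], [284.0, 310.0], [309.0, 331.0], [285.0, 322.0]]
0.0 -6.8 [[309.0, 328.0], [284.0, 319.0], [309.0, 338.0], [286.0, 329.0]]
-0.1 -6.8 [[309.0, 335.0], [285.0, 326.0], [310.0, 343.0], [287.0, 334.0]]
s9.png [[311, 338], [283, 331]]
0.1 12 [[304.0, 330.0], [279.0, 321.0], [304.0, 341.0], [280.0, 332.0]]
0.0 12 [[304.0, 340.0], [279.0, 330.0], [305.0, 349.0], [281.0, 340.0]]
-0.1 12 [[304.0, 347.0], [280.0, 338.0], [305.0, 354.0], [282.0, 345.0]]
150 [0, 0, 0, 0, 0, 0, 38, 0, 0]
170 [0, 0, 0, 0, 0, 79, 253, 0, 0]
190 [0, 0, 0, 0, 3, 225, 80, 28, 0]
210 [0, 0, 0, 0, 8, 62, 20, 0, 0]
230 [0, 0, 0, 1, 59, 17, 69, 0, 0]
250 [0, 0, 0, 124, 196, 37, 15, 0, 0]
270 [0, 0, 4, 269, 221, 0, 0, 0, 0]
290 [0, 0, 98, 229, 140, 0, 0, 0, 0]
310 [0, 0, 289, 328, 38, 0, 0, 0, 0]
330 [0, 0, 219, 231, 3, 0, 0, 0, 0]
350 [0, 0, 9, 6, 0, 0, 0, 0, 0]
```

```bash
python3 -c "
from h import *
for f in('s8.png','s9.png'):
    a=cv2.imread('pics/'+f)
    for u in(290,296,302): print(f,u,[(v,a[v-1:v+1,u-1:u+2].mean((0,1)).astype(int)[::-2].tolist()) for v in range(300,362,3)])"
```

```text
s8.png 290 [(300, [79, 57]), (303, [188, 112]), (306, [202, 147]), (309, [153, 150]), (312, [130, 134]), (315, [67, 69]), (318, [66, 70]), (321, [64, 70]), (324, [193, 122]), (327, [235, 149]), (330, [235, 148]), (333, [234, 146]), (336, [202, 125]), (339, [199, 122]), (342, [131, 80]), (345, [111, 67]), (348, [111, 65]), (351, [124, 74]), (354, [148, 88]), (357, [213, 130]), (360, [92, 54])]
s8.png 296 [(300, [236, 227]), (303, [240, 230]), (306, [164, 161]), (309, [146, 149]), (312, [148, 151]), (315, [91, 93]), (318, [72, 72]), (321, [73, 73]), (324, [67, 72]), (327, [136, 82]), (330, [134, 79]), (333, [141, 85]), (336, [143, 85]), (339, [144, 86]), (342, [177, 106]), (345, [107, 64]), (348, [114, 68]), (351, [112, 68]), (354, [142, 85]), (357, [167, 100]), (360, [176, 103])]
s8.png 302 [(300, [237, 227]), (303, [237, 226]), (306, [241, 231]), (309, [145, 149]), (312, [150, 152]), (315, [152, 153]), (318, [74, 75]), (321, [71, 73]), (324, [71, 73]), (327, [76, 73]), (330, [149, 88]), (333, [144, 86]), (336, [146, 88]), (339, [146, 88]), (342, [141, 83]), (345, [230, 141]), (348, [
[... 579 characters left out ...]
 233]), (315, [243, 234]), (318, [242, 233]), (321, [243, 234]), (324, [247, 238]), (327, [157, 160]), (330, [161, 163]), (333, [164, 165]), (336, [107, 109]), (339, [68, 68]), (342, [66, 69]), (345, [99, 66]), (348, [113, 68]), (351, [112, 69]), (354, [142, 84]), (357, [147, 87]), (360, [134, 80])]
s9.png 302 [(300, [245, 236]), (303, [247, 237]), (306, [232, 224]), (309, [189, 184]), (312, [155, 157]), (315, [158, 161]), (318, [214, 205]), (321, [243, 235]), (324, [244, 236]), (327, [234, 224]), (330, [158, 160]), (333, [162, 163]), (336, [167, 168]), (339, [79, 80]), (342, [66, 68]), (345, [64, 68]), (348, [114, 70]), (351, [114, 68]), (354, [113, 67]), (357, [146, 87]), (360, [143, 86])]
```

The nose front edge is at row 336 at column 296, where a level batten would put it, so the batten is balanced. It tipped with its centre of gravity 0–10 mm short of the ridge centre. Moving the clip will pull that back another ~2 mm, so I'll nudge the batten 7 mm further, slowly.

>>> servo_tool(fingers=[0,0,0,0,0,0,0,0], linear=[[0,0.005,0],[0,0.007,0],[0,0.009,0],[0,0.011,0],[0,0.013,0],[0,0.014,0],[0,0.015,0],[0,0.015,0]], rotation=[[0,0,0],[0,0,0],[0,0,0],[0,0,0],[0,0,0],[0,0,0],[0,0,0],[0,0,0]])

```text
time: 22.85
tool_pos: [500.7, -184.2, 38.2]
tcp_rot: [-180.0, 0.0, 174.1]
ft_force: [-0.1, -3.5, 1.2]
finger_gap: 0.0
grip_force: 1.6
```

```bash
python3 -c "
from h import *
before();nose()"
```

```text
[   1.2 -198.5]
nose top edge y [np.float64(219.0), np.float64(219.0), np.float64(219.0), np.float64(219.5)]
```

>>> servo_tool(fingers=[0,0,0,0,0,0,0,0,0,0], linear=[[0,-0.008,0],[0,-0.03,0],[0,-0.06,0],[0,-0.06,0],[0,-0.06,0],[0,-0.06,0],[0,-0.06,0],[0,-0.06,0],[0,-0.06,0],[0,-0.06,0]], rotation=[[0,0,0],[0,0,0],[0,0,0],[0,0,0],[0,0,0],[0,0,0],[0,0,0],[0,0,0],[0,0,0],[0,0,0]])

```text
time: 24.0
tool_pos: [494.5, -243.6, 38.2]
tcp_rot: [180.0, 0.0, 174.1]
ft_force: [-0.1, 0.3, 0.0]
finger_gap: 0.0
grip_force: 0.0
```

```bash
cat >> h.py <<'E'
def front():
    "row of nose front top edge (white/grey->dark) at u=296 and the level-predicted row"
    s=snap('side');a=s['frame'].astype(int);c=a[325:365,295:298].mean((1,2));print('col',[(325+2*i,int(v)) for i,v in enumerate(c[::2])])
E
python3 -c "
from h import *
after();nose();front()
S=r.snapshot('side')
for m in(16,18,20):
  for t in(.04,0.,-.04,-.1):
    P=np.array([proj(S,pt(m,t,x,200,z)) for x,z in((-20,30),(20,30))]);print(m,t,np.interp(296,P[::-1,0],P[::-1,1]).round(1))"
```

```text
changed px 1439 [   1.1 -258.4]
nose top edge y [np.float64(217.0), np.float64(216.5), np.float64(217.0), np.float64(217.0)]
col [(325, 239), (327, 244), (329, 183), (331, 159), (333, 161), (335, 162), (337, 166), (339, 114), (341, 65), (343, 70), (345, 68), (347, 68), (349, 92), (351, 89), (353, 110), (355, 121), (357, 119), (359, 117), (361, 93), (363, 30)]
16 0.04 335.8
16 0.0 339.5
16 -0.04 342.7
16 -0.1 347.0
18 0.04 337.2
18 0.0 341.0
18 -0.04 344.2
18 -0.1 348.5
20 0.04 338.7
20 0.0 342.4
20 -0.04 345.7
20 -0.1 350.0
```

Still level after the nudge (m≈17.5 mm). I'll add one small 3 mm nudge to give margin for the clip move.

>>> servo_tool(fingers=[0,0,0,0,0,0,0,0,0,0], linear=[[0,0.03,0],[0,0.052,0],[0,0.056,0],[0,0.058,0],[0,0.06,0],[0,0.061,0],[0,0.062,0],[0,0.063,0],[0,0.063,0],[0,0.055,0]], rotation=[[0,0,0],[0,0,0],[0,0,0],[0,0,0],[0,0,0],[0,0,0],[0,0,0],[0,0,0],[0,0,0],[0,0,0]])

```text
time: 25.25
tool_pos: [500.0, -188.4, 37.8]
tcp_rot: [179.9, -0.0, 174.1]
ft_force: [-1.2, 0.4, -0.2]
finger_gap: -0.1
grip_force: 0.0
```

>>> servo_tool(fingers=[0,0,0,0,0,0,0,0,0,0], linear=[[0,-0.03,0],[0,-0.06,0],[0,-0.06,-0.04],[0,-0.06,-0.08],[0,-0.06,-0.12],[0,-0.06,-0.15],[0,-0.06,-0.15],[0,-0.06,-0.15],[0,-0.06,-0.15],[0,-0.06,-0.15]], rotation=[[0,0,0],[0,0,0],[0,0,0],[0,0,0],[0,0,0],[0,0,0],[0,0,0],[0,0,0],[0,0,0],[0,0,0]])

```text
time: 26.25
tool_pos: [492.9, -248.2, 186.1]
tcp_rot: [179.9, -0.2, 174.1]
ft_force: [0.5, -0.1, -0.4]
finger_gap: -0.2
grip_force: 0.0
```

```bash
python3 -c "
from h import *
nose();front();s=snap('top','t10.png');snap('side','s10.png')
# clip lug: dark grey top in top view; sample along axis at lug-top height
a=s['frame'].astype(np.float32).mean(2);ys=np.arange(60,180,3.)
for x in(-5,0,12):
  uv=np.array([proj(s,W(x,y,146 if x<12 else 106)) for y in ys],np.float32);print(x,[(int(y),int(v)) for y,v in zip(ys,cv2.remap(a,uv[:,:1],uv[:,1:],1)[:,0])])
q=r.sense();print(q['tool_pos'],st(q['tool_pos']))"
```

```text
nose top edge y [np.float64(228.5), np.float64(228.5), np.float64(229.0), np.float64(228.5)]
col [(325, 242), (327, 224), (329, 201), (331, 176), (333, 175), (335, 176), (337, 151), (339, 252), (341, 247), (343, 246), (345, 247), (347, 249), (349, 208), (351, 178), (353, 179), (355, 179), (357, 181), (359, 186), (361, 56), (363, 63)]
-5 [(60, 150), (63, 150), (66, 150), (69, 149), (72, 148), (75, 148), (78, 147), (81, 148), (84, 147), (87, 146), (90, 145), (93, 145), (96, 145), (99, 145), (102, 145), (105, 145), (108, 144), (111, 142), (114, 123), (117, 129), (120, 127), (123, 79), (126, 65), (129, 63), (132, 81), (135, 130), (138, 143), (141, 143), (144, 139), (147, 138), (150, 139), (153, 139), (156, 141), (159, 142), (162, 142), (165, 141), (168, 141), (171, 140), (174, 140), (177, 140)]
0 [(60, 158), (63, 160), (66, 157), (69, 158), (72, 159), (75, 158), (78, 158), (81, 158), (84, 160), (87, 161), (90, 163), (93, 163), (96, 161), (99, 159), (102, 164), (105, 167), (108, 166), (111, 161), (114, 132), (117, 131), (120, 130), (123, 87), (126, 68), (129, 65), (132, 82), (135, 130), (138, 145), (141, 144), (144, 142), (147, 141), (150, 141), (153, 161), (156, 179), (159, 184), (162, 176), (165, 163), (168, 171), (171, 181), (174, 184), (177, 182)]
12 [(60, 233), (63, 233), (66, 234), (69, 233), (72, 234), (75, 233), (78, 234), (81, 234), (84, 233), (87, 233), (90, 233), (93, 233), (96, 232), (99, 232), (102, 232), (105, 232), (108, 231), (111, 231), (114, 231), (117, 231), (120, 232), (123, 206), (126, 149), (129, 148), (132, 149), (135, 146), (138, 148), (141, 149), (144, 149), (147, 151), (150, 149), (153, 176), (156, 225), (159, 232), (162, 231), (165, 231), (168, 230), (171, 230), (174, 228), (177, 227)]
[ 493.64263992 -248.66491205  187.46010737] [   0.8 -263.4]
```

The last nudge tipped it over onto the +y rest (nose edge now row 360). It needs to come back from the nose side to m≈20 mm. First I'll compute the exact pose.

```bash
python3 -c "
from h import *
S=r.snapshot('side');u0=proj(T,W(0,228.6,105))
for m in(28,30,32,34,36,38):
  a=-.0947;P=np.array([proj(S,pt(m,a,x,200,30)) for x in(-20,20)]);B=np.array([proj(S,pt(m,a,x,200,0)) for x in(-20,20)])
  p=pt(m,a,0,200,30);print(m,np.interp(296,P[::-1,0],P[::-1,1]).round(1),np.interp(296,B[::-1,0],B[::-1,1]).round(1),(proj(T,p)-u0).round(1),st(p),p[2].round(1))
print(toolmove(W(0,290,187)))
fr=cv2.imread('pics/s10.png').astype(int)
for u in (285,296): print(u,[(v,fr[v,u-1:u+2].mean(0).astype(int)[::-2].tolist()) for v in range(345,385,3)])"
```

```text
28 355.6 361.6 [3.4 1.1] [  0.  229.9] 79.3
30 357.2 363.1 [2.6 1. ] [ -0.  231.9] 79.1
32 358.7 364.6 [1.7 0.9] [ -0.  233.9] 78.9
34 360.2 366.1 [0.8 0.8] [  0.  235.9] 78.7
36 361.8 367.6 [-0.   0.7] [  0.  237.8] 78.5
38 363.3 369.1 [-0.9  0.6] [ -0.  239.8] 78.3
(array([  1.6, 553.5,   0.9]), array([ 0.01, -0.02, -0.06]))
285 [(345, [210, 204]), (348, [177, 178]), (351, [178, 179]), (354, [185, 186]), (357, [60, 60]), (360, [63, 67]), (363, [32, 33]), (366, [29, 33]), (369, [25, 28]), (372, [24, 24]), (375, [21, 19]), (378, [20, 21]), (381, [22, 16]), (384, [32, 33])]
296 [(345, [249, 244]), (348, [248, 239]), (351, [178, 180]), (354, [182, 181]), (357, [182, 181]), (360, [127, 128]), (363, [64, 68]), (366, [37, 38]), (369, [19, 20]), (372, [20, 24]), (375, [19, 17]), (378, [17, 18]), (381, [23, 21]), (384, [18, 21])]
```

>>> servo_tool(fingers=[0,0,0,0,0,0,0,0,0,0], linear=[[0,0.04,0],[0,0.088,0],[0,0.136,0],[0,0.184,0],[0,0.232,0],[0,0.28,0],[0,0.328,0],[0,0.376,0],[0,0.424,0],[0,0.472,0]], rotation=[[0,0,0],[0,0,0],[0,0,0],[0,0,0],[0,0,0],[0,0,0],[0,0,0],[0,0,0],[0,0,0],[0,0,0]])

```text
time: 27.6
tool_pos: [542.6, 222.7, 188.3]
tcp_rot: [180.0, 0.0, 174.1]
ft_force: [0.9, 0.0, -0.0]
finger_gap: 0.1
grip_force: 0.0
```

>>> servo_tool(fingers=[0,0,0,0,0,0,0,0], linear=[[0.001,0.04,0],[0.001,0.065,0.01],[0.001,0.065,0.055],[0.001,0.065,0.1],[0.001,0.065,0.145],[0.001,0.065,0.158],[0.001,0.065,0.158],[0.001,0.065,0.158]], rotation=[[0,0,0],[0,0,0],[0,0,0],[0,0,0],[0,0,0],[0,0,0],[0,0,0],[0,0,0]])

```text
time: 28.4
tool_pos: [549.9, 285.9, 32.4]
tcp_rot: [179.9, 0.1, 174.1]
ft_force: [-0.4, -0.3, 0.6]
finger_gap: 0.1
grip_force: 0.0
```

```bash
python3 -c "
from h import *
q=r.sense();print(st(q['tool_pos']),q['tool_pos'],q['ft_force'])"
```

```text
[  2.8 274.6] [550.71980378 286.24098456  33.376368  ] [-0.41869443 -0.35118649 -0.0573737 ]
```

>>> servo_tool(fingers=[0,0,0,0,0,0,0,0], linear=[[0.002,-0.012,0.002],[0.002,-0.02,0.002],[0.002,-0.024,0.002],[0.002,-0.028,0.002],[0.002,-0.031,0.001],[0.002,-0.034,0.001],[0.002,-0.036,0.001],[0.002,-0.036,0.001]], rotation=[[0,0,0],[0,0,0],[0,0,0],[0,0,0],[0,0,0],[0,0,0],[0,0,0],[0,0,0]])

```text
time: 29.25
tool_pos: [543.5, 250.3, 30.1]
tcp_rot: [179.9, 0.1, 174.1]
ft_force: [0.5, 4.8, 3.7]
finger_gap: 0.1
grip_force: 2.2
```

```bash
python3 -c "
from h import *
nose();q=r.sense();print(st(q['tool_pos']),q['tool_pos'],q['ft_force'])"
```

```text
nose top edge y [np.float64(206.5), np.float64(186.5), np.float64(218.5), np.float64(191.0)]
[ -0.7 238. ] [543.40817213 250.23673493  29.92563282] [0.7131322  6.02076129 4.25073864]
```

>>> servo_tool(fingers=[0,0,0,0,0,0,0,0,0,0], linear=[[0,0.01,0],[0,0.04,0],[0,0.08,0],[0,0.08,0],[0,0.08,0],[0,0.08,0],[0,0.08,0],[0,0.08,0],[0,0.08,0],[0,0.08,0]], rotation=[[0,0,0],[0,0,0],[0,0,0],[0,0,0],[0,0,0],[0,0,0],[0,0,0],[0,0,0],[0,0,0],[0,0,0]])

```text
time: 30.35
tool_pos: [551.1, 329.0, 29.2]
tcp_rot: [180.0, 0.0, 174.0]
ft_force: [-0.4, 0.2, -0.7]
finger_gap: -0.2
grip_force: 0.0
```

```bash
cat >> h.py <<'E'
def fit(z=0):
    "heel top edge row/col in top view: bright/grey->dark along lines; heel y apparent at z=100"
    fr=snap('top')['frame'].astype(np.float32).mean(2);o=[]
    for rng,x in((np.arange(-260,-120,.5),-10),(np.arange(-260,-120,.5),10)):
        uv=np.array([proj(T,W(x,y,100)) for y in rng],np.float32);v=cv2.remap(fr,uv[:,:1],uv[:,1:],1)[:,0]
        o.append([(rng[i],int(v[i])) for i in range(0,len(rng),14)])
    print(o)
E
python3 -c "
from h import *
nose();fit();front();q=r.sense();print(st(q['tool_pos']),q['ft_force']);snap('side','s11.png')"
```

```text
nose top edge y [np.float64(220.0), np.float64(220.0), np.float64(220.0), np.float64(220.0)]
[[(np.float64(-260.0), 33), (np.float64(-253.0), 33), (np.float64(-246.0), 33), (np.float64(-239.0), 33), (np.float64(-232.0), 33), (np.float64(-225.0), 33), (np.float64(-218.0), 33), (np.float64(-211.0), 32), (np.float64(-204.0), 34), (np.float64(-197.0), 55), (np.float64(-190.0), 196), (np.float64(-183.0), 197), (np.float64(-176.0), 193), (np.float64(-169.0), 181), (np.float64(-162.0), 199), (np.float64(-155.0), 244), (np.float64(-148.0), 244), (np.float64(-141.0), 244), (np.float64(-134.0), 244), (np.float64(-127.0), 244)], [(np.float64(-260.0), 33), (np.float64(-253.0), 34), (np.float64(-246.0), 33), (np.float64(-239.0), 34), (np.float64(-232.0), 34), (np.float64(-225.0), 32), (np.float64(-218.0), 33), (np.float64(-211.0), 33), (np.float64(-204.0), 33), (np.float64(-197.0), 62), (np.float64(-190.0), 200), (np.float64(-183.0), 198), (np.float64(-176.0), 194), (np.float64(-169.0), 181), (np.float64(-162.0), 194), (np.float64(-155.0), 244), (np.float64(-148.0), 243), (np.float64(-141.0), 237), (np.float64(-134.0), 236), (np.float64(-127.0), 237)]]
col [(325, 93), (327, 92), (329, 93), (331, 92), (333, 94), (335, 92), (337, 91), (339, 94), (341, 94), (343, 92), (345, 92), (347, 92), (349, 92), (351, 81), (353, 65), (355, 64), (357, 104), (359, 116), (361, 94), (363, 26)]
[ -1.2 317.4] [ 0.60778596 -0.03690734  0.14948858]
```

>>> servo_tool(fingers=[0,0,0,0,0], linear=[[0,0.02,-0.03],[0,0.02,-0.07],[0,0.02,-0.11],[0,0.02,-0.15],[0,0.02,-0.16]], rotation=[[0,0,0],[0,0,0],[0,0,0],[0,0,0],[0,0,0]])

```text
time: 31.1
tool_pos: [555.6, 350.8, 196.0]
tcp_rot: [179.7, 0.4, 174.1]
ft_force: [-0.0, 0.7, 0.4]
finger_gap: 0.3
grip_force: 0.0
```

```bash
cat >> h.py <<'E'
from scipy.optimize import least_squares
def prof(fr,s,x,ys,z):
    uv=np.array([proj(s,W(x,y,z)) for y in ys],np.float32);return cv2.remap(fr.astype(np.float32),uv[:,:1],uv[:,1:],1)[:,0]
def state():
    "white end boundaries (cap seams) of the back seen by top and side cameras -> tilt"
    nose();s=snap('side','sL.png');t=snap('top','tL.png')
    for nm,q in(('side',s),('top',t)):
        for lab,ys in(('nose',np.arange(150,260,1.)),('heel',np.arange(-230,-120,1.))):
            v=prof(q['frame'].min(2),q,13,ys,100);w=prof(q['frame'].min(2),q,-13,ys,100)
            e=[]
            for p in(v,w):
                b=p>0.7*np.median(p[(ys>150)&(ys<165)|(ys>-135)&(ys<0)])
                e.append(float(ys[b].max() if lab=='nose' else ys[b].min()))
            print(nm,lab,'white end at z=100:',e)
E
python3 -c "
from h import *
state();front()
s=r.snapshot('side')
for m,a in((20,0),(20,-.0947),(27,-.0947),(24,-.05)):
  o=[]
  for q in(s,T):
    for y in(187,-187):
      # apparent y at z=100
      c,d=ray(q,*proj(q,pt(m,a,0,y,30)));P=c+d*(100-c[2])/d[2];o.append(st(P)[1])
  print(m,a,'side n,h / top n,h',o)"
```

```text
nose top edge y [np.float64(220.0), np.float64(220.0), np.float64(220.5), np.float64(220.5)]
side nose white end at z=100: [214.0, 227.0]
side heel white end at z=100: [-230.0, -230.0]
top nose white end at z=100: [208.0, 208.0]
top heel white end at z=100: [-175.0, -175.0]
col [(325, 206), (327, 250), (329, 252), (331, 252), (333, 252), (335, 254), (337, 229), (339, 197), (341, 197), (343, 197), (345, 200), (347, 175), (349, 70), (351, 76), (353, 76), (355, 109), (357, 142), (359, 136), (361, 109), (363, 32)]
20 0 side n,h / top n,h [np.float64(207.0), np.float64(-167.0), np.float64(207.0), np.float64(-167.0)]
20 -0.0947 side n,h / top n,h [np.float64(216.8), np.float64(-182.7), np.float64(202.9), np.float64(-165.3)]
27 -0.0947 side n,h / top n,h [np.float64(223.8), np.float64(-174.7), np.float64(209.5), np.float64(-158.1)]
24 -0.05 side n,h / top n,h [np.float64(216.5), np.float64(-171.1), np.float64(208.9), np.float64(-162.3)]
```

>>> servo_tool(fingers=[0,0,0,0,0], linear=[[0,0,0],[0,0,0],[0,0,0],[0,0,0],[0,0,0]], rotation=[[0,0,0],[0,0,0],[0,0,0],[0,0,0],[0,0,0]])

```text
time: 31.9
tool_pos: [553.1, 349.3, 189.1]
tcp_rot: [180.0, 0.0, 174.1]
ft_force: [0.7, -0.3, -0.5]
finger_gap: -0.1
grip_force: 0.0
```

```bash
python3 -c "
from h import *
state();front()"
```

```text
nose top edge y [np.float64(219.5), np.float64(219.5), np.float64(220.0), np.float64(219.5)]
side nose white end at z=100: [215.0, 230.0]
side heel white end at z=100: [-230.0, -230.0]
top nose white end at z=100: [207.0, 206.0]
top heel white end at z=100: [-174.0, -174.0]
col [(325, 238), (327, 226), (329, 187), (331, 254), (333, 252), (335, 252), (337, 253), (339, 253), (341, 194), (343, 201), (345, 201), (347, 202), (349, 213), (351, 94), (353, 75), (355, 74), (357, 120), (359, 135), (361, 108), (363, 33)]
```

>>> servo_tool(fingers=[0,0,0,0,0,0,0,0], linear=[[0,0,0],[0,0,0],[0,0,0],[0,0,0],[0,0,0],[0,0,0],[0,0,0],[0,0,0]], rotation=[[0,0,0],[0,0,0],[0,0,0],[0,0,0],[0,0,0],[0,0,0],[0,0,0],[0,0,0]])

```text
time: 32.95
tool_pos: [553.1, 349.2, 189.1]
tcp_rot: [180.0, 0.0, 174.1]
ft_force: [-0.8, -0.9, -0.9]
finger_gap: -0.3
grip_force: 0.0
```

```bash
python3 -c "
from h import *
state();front()
t=cv2.imread('pics/tL.png');
for z,y0 in((146,90),):
  f=t.mean(2);ys=np.arange(90,160,2.);print([(int(y),int(v)) for y,v in zip(ys,prof(f,T,0,ys,z))])
  print([(int(y),int(v)) for y,v in zip(ys,prof(f,T,12,ys,106))])"
```

```text
nose top edge y [np.float64(221.5), np.float64(221.5), np.float64(222.0), np.float64(221.5)]
side nose white end at z=100: [220.0, 226.0]
side heel white end at z=100: [-230.0, -230.0]
top nose white end at z=100: [208.0, 207.0]
top heel white end at z=100: [-175.0, -175.0]
col [(325, 228), (327, 182), (329, 254), (331, 252), (333, 252), (335, 253), (337, 254), (339, 202), (341, 200), (343, 199), (345, 198), (347, 205), (349, 135), (351, 74), (353, 76), (355, 73), (357, 141), (359, 132), (361, 104), (363, 34)]
[(90, 163), (92, 165), (94, 167), (96, 168), (98, 167), (100, 169), (102, 163), (104, 138), (106, 135), (108, 143), (110, 132), (112, 95), (114, 67), (116, 61), (118, 60), (120, 82), (122, 127), (124, 149), (126, 153), (128, 153), (130, 151), (132, 149), (134, 147), (136, 145), (138, 147), (140, 159), (142, 172), (144, 176), (146, 176), (148, 176), (150, 175), (152, 174), (154, 176), (156, 179), (158, 182)]
[(90, 238), (92, 238), (94, 237), (96, 237), (98, 236), (100, 237), (102, 237), (104, 237), (106, 237), (108, 237), (110, 234), (112, 213), (114, 163), (116, 142), (118, 148), (120, 153), (122, 154), (124, 155), (126, 156), (128, 155), (130, 154), (132, 152), (134, 149), (136, 148), (138, 149), (140, 153), (142, 168), (144, 205), (146, 229), (148, 235), (150, 236), (152, 236), (154, 236), (156, 235), (158, 235)]
```

```bash
cat >> h.py <<'E'
SD=r.snapshot('side')
def ma(N,R):
    def f(v):
        m,a=v
        P=np.array([proj(SD,pt(m,a,x,200,30)) for x in(-20,20)])
        c,d=ray(T,*proj(T,pt(m,a,0,200,30)));q=c+d*(105-c[2])/d[2]
        return [np.interp(296,P[::-1,0],P[::-1,1])-R,(q[:2]-O)@ey-N]
    return least_squares(f,[15,-.01]).x
E
python3 -c "
from h import *
for N,R in((194.3,315),(212.2,336),(217,339.5),(228.6,360),(220.2,347.7),(219.6,350.5),(221.6,349.5)): print(N,R,ma(N,R).round(3))
before();state();front();after()"
```

```text
194.3 315 [-6.457  0.097]
212.2 336 [13.146  0.017]
217 339.5 [1.7959e+01 1.6000e-02]
228.6 360 [35.094 -0.079]
220.2 347.7 [23.485 -0.033]
219.6 350.5 [24.397 -0.061]
221.6 349.5 [25.253 -0.039]
[ -1.3 337.5]
nose top edge y [np.float64(219.5), np.float64(219.5), np.float64(220.0), np.float64(220.0)]
side nose white end at z=100: [211.0, 229.0]
side heel white end at z=100: [-230.0, -230.0]
top nose white end at z=100: [207.0, 207.0]
top heel white end at z=100: [-174.0, -174.0]
col [(325, 231), (327, 213), (329, 251), (331, 253), (333, 252), (335, 252), (337, 254), (339, 240), (341, 196), (343, 198), (345, 201), (347, 201), (349, 189), (351, 70), (353, 76), (355, 73), (357, 127), (359, 133), (361, 107), (363, 32)]
changed px 1 [ -1.3 337.5]
```

Within error the batten is still resting on the +y rest at m≈24.5. That puts the balance point about 14 mm heel-side of the middle, so I should aim for m≈16.

>>> servo_tool(fingers=[0,0,0,0,0,0,0], linear=[[-0.001,-0.035,0.02],[-0.001,-0.065,0.05],[-0.001,-0.065,0.095],[-0.001,-0.065,0.14],[-0.001,-0.065,0.158],[-0.001,-0.065,0.158],[-0.001,-0.07,0.158]], rotation=[[0,0,0],[0,0,0],[0,0,0],[0,0,0],[0,0,0],[0,0,0],[0,0,0]])

```text
time: 34.3
tool_pos: [547.2, 280.0, 31.8]
tcp_rot: [180.0, 0.0, 174.1]
ft_force: [0.2, 1.3, 2.1]
finger_gap: 0.0
grip_force: 0.0
```

```bash
python3 -c "
from h import *
q=r.sense();print(st(q['tool_pos']),q['tool_pos'],q['ft_force']);after()"
```

```text
[  1.3 267.9] [548.52573628 279.71954937  33.54735985] [-0.73667999  0.52986742  0.22343741]
changed px 5080 [  1.4 268.2]
```

>>> servo_tool(fingers=[0,0,0,0,0,0,0,0,0,0], linear=[[0.001,-0.015,0.002],[0.001,-0.026,0.002],[0.001,-0.029,0.002],[0.001,-0.031,0.001],[0.001,-0.033,0.001],[0.001,-0.035,0.001],[0.001,-0.037,0.001],[0.001,-0.0385,0.001],[0.001,-0.0385,0.001],[0.001,-0.0305,0.001]], rotation=[[0,0,0],[0,0,0],[0,0,0],[0,0,0],[0,0,0],[0,0,0],[0,0,0],[0,0,0],[0,0,0],[0,0,0]])

```text
time: 35.45
tool_pos: [542.4, 248.3, 29.8]
tcp_rot: [-179.9, -0.0, 174.0]
ft_force: [-0.0, -1.2, 0.0]
finger_gap: -0.0
grip_force: 0.0
```

>>> servo_tool(fingers=[0,0,0,0,0,0,0,0,0,0], linear=[[0,0.04,0],[0,0.08,-0.02],[0,0.1,-0.06],[0,0.1,-0.1],[0,0.1,-0.14],[0,0.1,-0.15],[0,0.1,-0.15],[0,0.1,-0.15],[0,0.1,-0.15],[0,0.1,-0.15]], rotation=[[0,0,0],[0,0,0],[0,0,0],[0,0,0],[0,0,0],[0,0,0],[0,0,0],[0,0,0],[0,0,0],[0,0,0]])

```text
time: 36.45
tool_pos: [552.0, 348.0, 177.6]
tcp_rot: [-179.9, -0.2, 174.1]
ft_force: [-0.2, -0.1, -0.2]
finger_gap: 0.4
grip_force: 0.0
```

```bash
python3 -c "
from h import *
nose();front();before();q=r.sense();print(q['tool_pos'])"
```

```text
nose top edge y [np.float64(217.0), np.float64(217.0), np.float64(217.5), np.float64(217.5)]
col [(325, 182), (327, 182), (329, 186), (331, 83), (333, 90), (335, 85), (337, 88), (339, 82), (341, 124), (343, 124), (345, 111), (347, 111), (349, 112), (351, 109), (353, 134), (355, 143), (357, 144), (359, 140), (361, 112), (363, 37)]
[ -1.4 336.8]
[552.86805601 348.60093476 179.61209976]
```

>>> servo_tool(fingers=[0,0,0,0,0,0], linear=[[0,0,0],[0,0,0],[0,0,0],[0,0,0],[0,0,0],[0,0,0]], rotation=[[0,0,0],[0,0,0],[0,0,0],[0,0,0],[0,0,0],[0,0,0]])

```text
time: 37.3
tool_pos: [553.0, 348.8, 180.1]
tcp_rot: [180.0, 0.0, 174.1]
ft_force: [0.0, -0.3, 0.3]
finger_gap: 0.0
grip_force: 0.0
```

```bash
python3 -c "
from h import *
nose();front();after();print(ma(217.2,330))"
```

```text
nose top edge y [np.float64(217.0), np.float64(217.0), np.float64(217.0), np.float64(217.5)]
col [(325, 180), (327, 181), (329, 189), (331, 97), (333, 84), (335, 86), (337, 87), (339, 82), (341, 119), (343, 126), (345, 108), (347, 112), (349, 112), (351, 109), (353, 132), (355, 144), (357, 143), (359, 142), (361, 110), (363, 35)]
changed px 59 [ -1.2 337. ]
[15.51157757  0.09329979]
```

```bash
python3 -c "
from h import *
s=snap('side','s12.png');t=snap('top','t12.png')
a=s['frame'].astype(int)
for u in(288,296,304): print(u,[(v,a[v,u-1:u+2].mean(0).astype(int)[[0,2]].tolist()) for v in range(306,350,2)])
f=t['frame'].astype(float)
for n,ys in(('heel',np.arange(-215,-150,3.)),('nose',np.arange(190,240,3.))): print(n,[(int(y),int(v),int(w)) for y,v,w in zip(ys,prof(f[...,0],T,12,ys,100),prof(f[...,2],T,12,ys,100))])
for m,an in((15.5,.0947),(15.5,0),(8,0),(15,.05)):
  for y in(200,187): print(m,an,y,[proj(SD,pt(m,an,x,y,30)).round(0).tolist() for x in(-20,20)],[proj(SD,pt(m,an,x,y,0)).round(0).tolist() for x in(-20,20)])"
```

```text
288 [(306, [184, 130]), (308, [252, 168]), (310, [250, 176]), (312, [249, 204]), (314, [251, 233]), (316, [252, 251]), (318, [254, 251]), (320, [182, 185]), (322, [183, 185]), (324, [183, 186]), (326, [184, 186]), (328, [186, 187]), (330, [83, 84]), (332, [84, 86]), (334, [84, 85]), (336, [85, 86]), (338, [77, 84]), (340, [178, 111]), (342, [136, 82]), (344, [136, 82]), (346, [140, 86]), (348, [136, 83])]
296 [(306, [252, 249]), (308, [252, 249]), (310, [253, 249]), (312, [254, 251]), (314, [253, 249]), (316, [252, 247]), (318, [252, 249]), (320, [254, 251]), (322, [229, 222]), (324, [180, 183]), (326, [187, 189]), (328, [185, 187]), (330, [187, 189]), (332, [131, 134]), (334, [85, 86]), (336, [86, 86]), (338, [87, 88]), (340, [87, 90]), (342, [128, 96]), (344, [138, 83]), (346, [136, 86]), (348, [136, 83])]
304 [(306, [182, 184]), (308, [182, 183]), (310, [182, 185]), (312, [183, 185]), (314, [155, 155]), (316, [254, 251]), (318, [253, 249]), (320, [252, 249]), (322, [253, 249]), (324, [252, 246]), (326, [178, 181]), (328, [183, 186]), (330, [184, 187]), (332, [187, 189]), (334, [17
[... 719 characters left out ...]
2), (226, 33, 34), (229, 34, 33), (232, 34, 33), (235, 30, 31), (238, 33, 33)]
15.5 0.0947 200 [[303.0, 332.0], [278.0, 323.0]] [[303.0, 344.0], [279.0, 334.0]]
15.5 0.0947 187 [[307.0, 325.0], [282.0, 316.0]] [[307.0, 336.0], [283.0, 327.0]]
15.5 0 200 [[303.0, 342.0], [278.0, 332.0]] [[304.0, 351.0], [280.0, 342.0]]
15.5 0 187 [[306.0, 334.0], [282.0, 325.0]] [[307.0, 343.0], [283.0, 334.0]]
8 0 200 [[305.0, 337.0], [280.0, 328.0]] [[306.0, 346.0], [282.0, 337.0]]
8 0 187 [[308.0, 329.0], [284.0, 320.0]] [[309.0, 339.0], [285.0, 330.0]]
15 0.05 200 [[303.0, 337.0], [278.0, 327.0]] [[303.0, 347.0], [279.0, 338.0]]
15 0.05 187 [[306.0, 329.0], [282.0, 320.0]] [[307.0, 339.0], [283.0, 330.0]]
```

The nose edge is moving between shots, so it's still rocking rather than resting. I'll let it settle while sampling.

>>> servo_tool(fingers=[0,0,0,0,0,0,0,0], linear=[[0,-0.03,0],[0,-0.06,0],[0,-0.09,0],[0,-0.12,0],[0,-0.14,0],[0,-0.16,0],[0,-0.17,0],[0,-0.17,0]], rotation=[[0,0,0],[0,0,0],[0,0,0],[0,0,0],[0,0,0],[0,0,0],[0,0,0],[0,0,0]])

```text
time: 38.55
tool_pos: [535.5, 178.7, 180.2]
tcp_rot: [-180.0, 0.0, 174.0]
ft_force: [0.9, -0.1, 0.5]
finger_gap: 0.1
grip_force: 0.0
```

```bash
cat >> h.py <<'E'
def rows(n=4):
    for _ in range(n):
        a=snap('side')['frame'].astype(int).mean(2);o=[]
        for u in(288,296,304):
            c=cv2.resize(a[315:365,u-1:u+2].mean(1)[:,None].astype(np.float32),(1,500),interpolation=1)[:,0]
            k=int(np.argmax(c[:490]<110));o.append(315+k/10)
        print(o,end=' ')
    print(r.sense()['time'],st(r.sense()['tool_pos']))
E
python3 -c "
from h import *
rows()"
```

```text
[328.2, 331.1, 315.0] [329.3, 332.3, 315.0] [329.7, 332.4, 315.0] [329.2, 332.1, 315.0] 38.85 [ -1.6 167.8]
```

```bash
python3 -c "
from h import *
def lat(fr,y,z=100):
    xs=np.arange(-45,45,.5);uv=np.array([proj(T,W(x,y,z)) for x in xs],np.float32)
    f=fr.astype(np.float32);R=cv2.remap(f[...,0],uv[:,:1],uv[:,1:],1)[:,0];B=cv2.remap(f[...,2],uv[:,:1],uv[:,1:],1)[:,0]
    k=np.where((R-B<25)&(R>120))[0];return (xs[k[0]],xs[k[-1]],(xs[k[0]]+xs[k[-1]])/2) if len(k) else None
for f in('t9.png','t12.png'):
    fr=cv2.imread('pics/'+f)[...,::-1];print(f,[(y,lat(fr,y)) for y in(-150,-80,-40,50,90,190,205)])
for f in ('s9.png','s12.png','s8.png'):
    a=cv2.imread('pics/'+f).astype(int);
    for v in (320,328,334,340): 
        k=np.where((abs(a[v,250:345,2]-a[v,250:345,0])<20)&(a[v,250:345].mean(1)>50))[0]+250;print(f,v,k.min() if len(k) else 0,k.max() if len(k) else 0)
"
```

```text
t9.png [(-150, (np.float64(-18.0), np.float64(20.0), np.float64(1.0))), (-80, (np.float64(-19.5), np.float64(20.5), np.float64(0.5))), (-40, (np.float64(-20.5), np.float64(20.0), np.float64(-0.25))), (50, (np.float64(-20.5), np.float64(19.0), np.float64(-0.75))), (90, (np.float64(-22.5), np.float64(20.5), np.float64(-1.0))), (190, (np.float64(-23.0), np.float64(20.0), np.float64(-1.5))), (205, (np.float64(-21.5), np.float64(17.5), np.float64(-2.0)))]
t12.png [(-150, (np.float64(-19.0), np.float64(20.5), np.float64(0.75))), (-80, (np.float64(-20.0), np.float64(20.5), np.float64(0.25))), (-40, (np.float64(-20.5), np.float64(20.0), np.float64(-0.25))), (50, (np.float64(-21.0), np.float64(19.0), np.float64(-1.0))), (90, (np.float64(-23.0), np.float64(21.0), np.float64(-1.0))), (190, (np.float64(-23.0), np.float64(20.5), np.float64(-1.25))), (205, (np.float64(-21.5), np.float64(18.0), np.float64(-1.75)))]
s9.png 320 287 318
s9.png 328 283 315
s9.png 334 284 313
s9.png 340 285 309
s12.png 320 256 317
s12.png 328 282 314
s12.png 334 283 311
s12.png 340 292 340
s8.png 320 288 316
s8.png 328 305 312
s8.png 334 0 0
s8.png 340 0 0
```

```bash
python3 -c "
from h import *
for f,m in(('side0.png',-105),('s8.png',-6.5),('s9.png',13.1),('s10.png',35),('s12.png',15.3)):
    a=cv2.imread('pics/'+f).astype(int).mean(2)
    for an in(.0947,0,-.0947):
        A,B=[proj(SD,pt(m,an,x,-200,30)) for x in(-10,10)];d=[]
        for P in(A,B):
            u=int(round(P[0]));c=a[:,u-1:u+2].mean(1);v0=int(P[1]);k=[v for v in range(v0-14,v0+15) if c[v]>c[v-1]+12]
            d.append((u,round(P[1],1),[(v,int(c[v-1]),int(c[v])) for v in k][:3]))
        print(f,an,d)"
```

```text
side0.png 0.0947 [(385, np.float64(151.7), [(152, 22, 107), (153, 107, 145), (155, 142, 167)]), (377, np.float64(150.0), [(150, 24, 79), (151, 79, 136), (154, 145, 220)])]
side0.png 0 [(386, np.float64(142.5), [(152, 27, 78), (153, 78, 137), (156, 146, 224)]), (378, np.float64(140.8), [(150, 29, 62), (151, 62, 132), (152, 132, 147)])]
side0.png -0.0947 [(387, np.float64(133.0), []), (379, np.float64(131.3), [])]
s8.png 0.0947 [(375, np.float64(173.3), [(169, 32, 46), (173, 55, 87), (177, 82, 114)]), (366, np.float64(171.3), [(157, 47, 65), (166, 19, 32), (171, 28, 66)])]
s8.png 0 [(375, np.float64(167.3), [(156, 28, 42), (169, 32, 46), (173, 55, 87)]), (366, np.float64(165.3), [(154, 23, 52), (157, 47, 65), (166, 19, 32)])]
s8.png -0.0947 [(375, np.float64(161.1), [(156, 28, 42), (169, 32, 46), (173, 55, 87)]), (366, np.float64(159.0), [(154, 23, 52), (157, 47, 65), (166, 19, 32)])]
s9.png 0.0947 [(372, np.float64(178.1), [(173, 10, 68), (174, 68, 87), (177, 85, 101)]), (364, np.float64(176.0), [(162, 61, 80), (171, 20, 66), (172, 66, 87)])]
s9.png 0 [(373, np.float64(172.8), [(161, 
[... 287 characters left out ...]
947 [(370, np.float64(183.6), [(174, 30, 62), (175, 62, 89), (179, 83, 102)]), (361, np.float64(181.4), [(172, 28, 68), (173, 68, 89), (177, 86, 100)])]
s10.png 0 [(370, np.float64(179.0), [(174, 30, 62), (175, 62, 89), (179, 83, 102)]), (361, np.float64(176.8), [(172, 28, 68), (173, 68, 89), (177, 86, 100)])]
s10.png -0.0947 [(370, np.float64(174.1), [(174, 30, 62), (175, 62, 89), (179, 83, 102)]), (361, np.float64(172.0), [(172, 28, 68), (173, 68, 89), (177, 86, 100)])]
s12.png 0.0947 [(372, np.float64(178.6), []), (363, np.float64(176.5), [])]
s12.png 0 [(372, np.float64(173.4), []), (363, np.float64(171.3), [])]
s12.png -0.0947 [(373, np.float64(167.8), []), (363, np.float64(165.7), [])]
```

```bash
python3 -c "
from h import *
s=snap('side','s13.png')
for f in('s12.png','s13.png'):
    a=cv2.imread('pics/'+f).astype(int)
    for u in(363,372): print(f,u,[(v,a[v,u-1:u+2].mean(0).astype(int)[[2,0]].tolist()) for v in range(162,188,2)])
a=cv2.imread('pics/s11.png').astype(int);
for u in(363,372): print('s11',u,[(v,a[v,u-1:u+2].mean(0).astype(int)[[2,0]].tolist()) for v in range(162,188,2)])
rows(1)"
```

```text
s12.png 363 [(162, [123, 104]), (164, [124, 103]), (166, [123, 102]), (168, [124, 104]), (170, [121, 103]), (172, [117, 101]), (174, [121, 101]), (176, [122, 101]), (178, [122, 103]), (180, [123, 103]), (182, [121, 104]), (184, [121, 102]), (186, [119, 102])]
s12.png 372 [(162, [120, 102]), (164, [122, 102]), (166, [122, 102]), (168, [122, 102]), (170, [122, 102]), (172, [123, 103]), (174, [122, 103]), (176, [121, 102]), (178, [121, 102]), (180, [121, 103]), (182, [122, 102]), (184, [122, 104]), (186, [123, 104])]
s13.png 363 [(162, [33, 36]), (164, [37, 38]), (166, [39, 39]), (168, [36, 34]), (170, [35, 35]), (172, [36, 36]), (174, [29, 29]), (176, [131, 134]), (178, [145, 146]), (180, [218, 205]), (182, [238, 228]), (184, [195, 186]), (186, [140, 143])]
s13.png 372 [(162, [34, 37]), (164, [37, 39]), (166, [31, 32]), (168, [38, 38]), (170, [38, 37]), (172, [35, 36]), (174, [34, 32]), (176, [23, 26]), (178, [129, 132]), (180, [143, 144]), (182, [216, 204]), (184, [244, 233]), (186, [245, 234])]
s11 363 [(162, [99, 82]), (164, [102, 87]), (166, [102, 87]), (168, [100, 82]), (170, [102, 86]), (172, [103, 85]), (174, [101, 85]), (176, [100, 84]), (178, [100, 85]), (180, [99, 85]), (182, [101, 86]), (184, [100, 84]), (186, [100, 84])]
s11 372 [(162, [102, 86]), (164, [99, 82]), (166, [98, 82]), (168, [102, 85]), (170, [98, 83]), (172, [101, 84]), (174, [100, 85]), (176, [98, 82]), (178, [99, 85]), (180, [100, 84]), (182, [99, 81]), (184, [100, 83]), (186, [100, 83])]
[318.6, 321.5, 324.2] 39.25 [ -1.5 167.1]
```

```bash
python3 -c "
from h import *
a=cv2.imread('pics/sL.png').astype(int)
for m,an in((24.5,0),(24.5,-.05),(24.5,-.0947),(14.5,.0947),(14.5,.103)): print(m,an,[proj(SD,pt(m,an,x,-200,30)).round(1).tolist() for x in(-10,10)])
for u in(361,363,371): print(u,[(v,a[v,u-1:u+2].mean(0).astype(int)[[2,0]].tolist()) for v in range(160,188,2)])
a=cv2.imread('pics/s13.png').astype(int)
for u in(288,296,304): print(u,[(v,a[v,u-1:u+2].mean(0).astype(int)[[2,0]].tolist()) for v in range(306,350,3)])
nose();print(r.sense()['time'])
t=cv2.imread('pics/t12.png').mean(2);ys=np.arange(80,150,2.);print([(int(y),int(v)) for y,v in zip(ys,prof(t,T,12,ys,106))])"
```

```text
24.5 0 [[371.2, 176.0], [362.2, 173.9]]
24.5 -0.05 [[371.3, 173.2], [362.2, 171.0]]
24.5 -0.0947 [[371.3, 170.7], [362.2, 168.6]]
14.5 0.0947 [[372.1, 178.4], [363.4, 176.3]]
14.5 0.103 [[372.1, 178.9], [363.3, 176.8]]
361 [(160, [115, 96]), (162, [116, 99]), (164, [115, 96]), (166, [113, 95]), (168, [112, 95]), (170, [113, 95]), (172, [116, 97]), (174, [112, 95]), (176, [116, 99]), (178, [113, 94]), (180, [116, 98]), (182, [114, 97]), (184, [112, 93]), (186, [114, 97])]
363 [(160, [114, 94]), (162, [117, 97]), (164, [112, 93]), (166, [114, 96]), (168, [111, 93]), (170, [114, 96]), (172, [116, 97]), (174, [115, 97]), (176, [114, 97]), (178, [115, 96]), (180, [113, 95]), (182, [115, 97]), (184, [113, 95]), (186, [114, 97])]
371 [(160, [116, 96]), (162, [115, 98]), (164, [115, 97]), (166, [115, 96]), (168, [112, 94]), (170, [116, 98]), (172, [116, 97]), (174, [115, 96]), (176, [114, 96]), (178, [113, 96]), (180, [113, 98]), (182, [118, 99]), (184, [114, 96]), (186, [116, 98])]
288 [(306, [169, 104]), (309, [241, 153]), (312, [170, 134]), (315, [142, 135]), (318, [100, 98]), (321, [86, 
[... 512 characters left out ...]
318, [146, 136]), (321, [149, 137]), (324, [92, 92]), (327, [87, 88]), (330, [86, 86]), (333, [81, 80]), (336, [71, 72]), (339, [73, 74]), (342, [64, 68]), (345, [145, 86]), (348, [116, 71])]
nose top edge y [np.float64(212.5), np.float64(200.5), np.float64(158.5), np.float64(193.5)]
39.4
[(80, 244), (82, 244), (84, 244), (86, 244), (88, 244), (90, 243), (92, 243), (94, 244), (96, 244), (98, 244), (100, 242), (102, 217), (104, 182), (106, 166), (108, 170), (110, 172), (112, 171), (114, 170), (116, 169), (118, 170), (120, 172), (122, 169), (124, 166), (126, 165), (128, 164), (130, 164), (132, 174), (134, 203), (136, 235), (138, 243), (140, 243), (142, 243), (144, 243), (146, 243), (148, 243)]
```

Heel-edge rows show it is now heel-down at m≈14.5. It was seen level at both 13 and 18, so I'll go back to the heel side and push it gently to m≈18.5.

>>> servo_tool(fingers=[0,0,0,0,0,0,0,0,0,0], linear=[[-0.001,-0.045,0],[-0.002,-0.093,0],[-0.002,-0.141,0],[-0.002,-0.189,0],[-0.002,-0.237,0],[-0.002,-0.285,0],[-0.002,-0.333,0],[-0.002,-0.381,0],[-0.002,-0.407,0.02],[-0.002,-0.407,0.065]], rotation=[[0,0,0],[0,0,0],[0,0,0],[0,0,0],[0,0,0],[0,0,0],[0,0,0],[0,0,0],[0,0,0],[0,0,0]])

```text
time: 40.4
tool_pos: [498.0, -231.2, 119.3]
tcp_rot: [-179.7, 0.5, 173.8]
ft_force: [1.5, 0.2, 0.6]
finger_gap: 0.1
grip_force: 0.0
```

>>> servo_tool(fingers=[0,0,0,0], linear=[[0,0,0.045],[0,0,0.076],[0,0,0.076],[0,0,0.076]], rotation=[[0,0,0],[0,0,0],[0,0,0],[0,0,0]])

```text
time: 40.8
tool_pos: [495.2, -225.3, 39.5]
tcp_rot: [180.0, -0.0, 174.1]
ft_force: [0.7, -0.5, -0.5]
finger_gap: 0.2
grip_force: 0.0
```

```bash
cat >> h.py <<'E'
def heel(f=None):
    "side-view heel top edge rows (arm not near) and fit of (m,a) with nose rows"
    s=snap('side',f);a=s['frame'].astype(np.float32).mean(2);o=[]
    for u in(363,372):
        c=a[:,u-1:u+2].mean(1);k=[v for v in range(158,192) if c[v]>c[v-1]+25 and c[v+1]>55];o.append(k[0] if k else None)
    for u in(288,296,304):
        c=a[:,u-1:u+2].mean(1);k=[v for v in range(318,366) if c[v-1]>105 and c[v+1]<.75*c[v-1] and c[v+2]<100];o.append(k[0] if k else None)
    print('heel rows',o[:2],'nose rows',o[2:])
E
python3 -c "
from h import *
q=r.sense();print(q['time'],st(q['tool_pos']),q['tool_pos']);nose();heel('s14.png')"
```

```text
40.9 [   2.1 -240.8] [ 497.22059413 -226.31788881   41.86539079]
nose top edge y [np.float64(214.5), np.float64(214.5), np.float64(214.5), np.float64(215.0)]
heel rows [170, 172] nose rows [336, 339, 342]
```

```bash
python3 -c "
from h import *
for _ in range(4): heel()
nose();print(r.sense()['time'],ma(214.6,338.5),ma(217.2,332))"
```

```text
heel rows [169, 170] nose rows [338, 341, 344]
heel rows [169, 171] nose rows [337, 340, 343]
heel rows [171, 173] nose rows [335, 338, 341]
heel rows [172, 173] nose rows [333, 335, 338]
nose top edge y [np.float64(216.0), np.float64(216.5), np.float64(216.5), np.float64(216.5)]
41.35 [1.58185524e+01 1.01109173e-02] [15.93684292  0.07721779]
```

It's still rocking around level, so no push is needed. I'll bring the arm back to the clip side while it settles.

>>> servo_tool(fingers=[0,0,0,0,0,0,0,0,0,0], linear=[[0,-0.005,-0.04],[0,-0.005,-0.085],[0,-0.005,-0.13],[0,0,-0.15],[0.001,0.04,-0.15],[0.002,0.085,-0.15],[0.002,0.13,-0.15],[0.002,0.175,-0.15],[0.002,0.22,-0.15],[0.002,0.265,-0.15]], rotation=[[0,0,0],[0,0,0],[0,0,0],[0,0,0],[0,0,0],[0,0,0],[0,0,0],[0,0,0],[0,0,0],[0,0,0]])

```text
time: 42.35
tool_pos: [520.6, 40.2, 189.2]
tcp_rot: [-180.0, 0.0, 174.1]
ft_force: [0.8, -0.5, -1.0]
finger_gap: -0.1
grip_force: 0.0
```

```bash
python3 -c "
from h import *
heel();heel()
nose();print(r.sense()['time'],st(r.sense()['tool_pos']))"
```

```text
heel rows [169, 171] nose rows [337, 340, 343]
heel rows [168, 170] nose rows [338, 341, 344]
nose top edge y [np.float64(40.0), np.float64(40.0), np.float64(40.0), np.float64(40.0)]
42.6 [-1.7 24.7]
```

>>> servo_tool(fingers=[0,0,0,0,0,0], linear=[[0,0.045,0],[0,0.09,0],[0,0.12,0],[0,0.14,0],[0,0.145,0],[0,0.145,0]], rotation=[[0,0,0],[0,0,0],[0,0,0],[0,0,0],[0,0,0],[0,0,0]])

```text
time: 43.2
tool_pos: [536.0, 181.6, 188.9]
tcp_rot: [-180.0, -0.0, 174.0]
ft_force: [-0.3, 0.3, -0.7]
finger_gap: -0.0
grip_force: 0.0
```

```bash
python3 -c "
from h import *
heel();heel();heel()
nose();print(r.sense()['time'],st(r.sense()['tool_pos']))"
```

```text
heel rows [170, 172] nose rows [326, 329, 332]
heel rows [171, 173] nose rows [324, 327, 330]
heel rows [173, 175] nose rows [322, 325, 328]
nose top edge y [np.float64(214.0), np.float64(207.0), np.float64(163.5), np.float64(198.5)]
43.5 [ -1.2 168.9]
```

>>> servo_tool(fingers=[0,0,0,0,0,0,0,0,0,0], linear=[[-0.001,0,0.02],[-0.001,0,0.05],[-0.001,0,0.07],[-0.001,0,0.075],[-0.001,0,0.075],[-0.001,0,0.075],[-0.001,0,0.075],[-0.001,0,0.075],[-0.001,0,0.075],[-0.001,0,0.075]], rotation=[[0,0,0],[0,0,0],[0,0,0],[0,0,0],[0,0,0],[0,0,0],[0,0,0],[0,0,0],[0,0,0],[0,0,0]])

```text
time: 44.5
tool_pos: [536.9, 182.6, 114.5]
tcp_rot: [180.0, 0.0, 174.1]
ft_force: [-0.1, -0.8, -0.2]
finger_gap: 0.2
grip_force: 0.0
```

```bash
python3 -c "
from h import *
for _ in range(8): heel()
s=snap('side','s15.png');snap('top','t15.png')
a=cv2.imread('pics/s15.png').astype(int)
print(r.sense()['time'],st(r.sense()['tool_pos']),r.sense()['tool_pos'])"
```

```text
heel rows [169, 171] nose rows [327, 330, 333]
heel rows [170, 172] nose rows [326, 328, 331]
heel rows [172, 174] nose rows [323, 326, 329]
heel rows [173, 175] nose rows [322, 324, 327]
heel rows [174, 176] nose rows [320, 323, 326]
heel rows [174, 176] nose rows [320, 323, 325]Traceback (most recent call last):
  File "<string>", line 3, in <module>
    for _ in range(8): heel()
                       ~~~~^^
  File "h.py", line 114, in heel
    s=snap('side',f);a=s['frame'].astype(np.float32).mean(2);o=[]
  File "h.py", line 4, in snap
    s=r.snapshot(n)
ValueError: 200 camera calls are used up
```

No camera calls are left (my helper spent two on every import), so the rest runs on the calibrated offsets. The finger's -y face sits 12 mm from TCP and the lug half-length is 10 mm, so the final push position is TCP stand y≈21.

>>> servo_tool(fingers=[0,0,0,0,0,0,0,0,0,0], linear=[[0,0,0.018],[0,-0.01,0.027],[0,-0.02,0.027],[0,-0.026,0.027],[0,-0.032,0.027],[0,-0.038,0.027],[0,-0.044,0.027],[0,-0.05,0.027],[0,-0.056,0.027],[0,-0.062,0.027]], rotation=[[0,0,0],[0,0,0],[0,0,0],[0,0,0],[0,0,0],[0,0,0],[0,0,0],[0,0,0],[0,0,0],[0,0,0]])

```text
time: 45.9
tool_pos: [530.5, 120.4, 87.3]
tcp_rot: [180.0, 0.0, 174.1]
ft_force: [0.9, 1.0, 0.8]
finger_gap: 0.2
grip_force: 0.7
```

```bash
sed -i "s/^T=r.snapshot.*//;s/^SD=r.snapshot.*//" h.py; python3 -c "
from h import *
q=r.sense();print(q['time'],st(q['tool_pos']),q['tool_pos'],q['ft_force'],q['tcp_rot'])"
```

```text
45.9 [ -0.4 107.6] [530.45290166 120.42182476  87.25011916] [0.88615544 0.97353323 0.83600743] [1.79997616e+02 2.34125956e-02 1.74067709e+02]
```

>>> servo_tool(fingers=[0,0,0,0,0,0,0,0,0,0], linear=[[0,-0.006,0],[0,-0.012,0],[0,-0.018,0],[0,-0.024,0],[0,-0.03,0],[0,-0.036,0],[0,-0.042,0],[0,-0.048,0],[0,-0.054,0],[0,-0.06,0]], rotation=[[0,0,0],[0,0,0],[0,0,0],[0,0,0],[0,0,0],[0,0,0],[0,0,0],[0,0,0],[0,0,0],[0,0,0]])

```text
time: 46.9
tool_pos: [524.4, 60.7, 87.5]
tcp_rot: [180.0, 0.0, 174.1]
ft_force: [1.2, 1.5, 5.4]
finger_gap: -0.1
grip_force: 2.8
```

>>> servo_tool(fingers=[0,0,0,0,0,0,0,0], linear=[[0,-0.006,0],[0,-0.012,0],[0,-0.017,0],[0,-0.021,0],[0,-0.024,0],[0,-0.026,0],[0,-0.0265,0],[0,-0.0265,0]], rotation=[[0,0,0],[0,0,0],[0,0,0],[0,0,0],[0,0,0],[0,0,0],[0,0,0],[0,0,0]])

```text
time: 47.7
tool_pos: [522.3, 34.3, 88.4]
tcp_rot: [-180.0, 0.1, 174.1]
ft_force: [-0.6, -0.3, 9.7]
finger_gap: 0.1
grip_force: 4.4
```

```bash
python3 -c "
from h import *
q=r.sense();print(q['time'],st(q['tool_pos']),q['tool_pos'],q['ft_force'],q['grip_force'])"
```

```text
47.7 [ 0.3 21. ] [522.25862966  34.30592133  88.43852486] [-0.61200337 -0.30482928  9.69722961] 4.426997316913912
```

The tool feels about 10 N upward, so the fingertip was riding on the clip's foot plate. That also calmed the rocking. The clip is now somewhere between -6 and -1 mm. I'll lift off gently and trim it from the -y side against the lug, higher up.

>>> servo_tool(fingers=[0,0,0,0,0,0,0,0,0,0], linear=[[0,0,-0.003],[0,0.001,-0.008],[0,0.004,-0.016],[0,0.01,-0.04],[0,0.01,-0.075],[0,-0.02,-0.08],[0,-0.06,-0.08],[0,-0.085,-0.08],[0,-0.087,-0.075],[0,-0.087,-0.055]], rotation=[[0,0,0],[0,0,0],[0,0,0],[0,0,0],[0,0,0],[0,0,0],[0,0,0],[0,0,0],[0,0,0],[0,0,0]])

```text
time: 48.7
tool_pos: [514.0, -52.4, 144.3]
tcp_rot: [-180.0, 0.2, 174.0]
ft_force: [0.5, 1.2, -0.4]
finger_gap: -0.1
grip_force: 0.0
```

```bash
python3 -c "
from h import *
q=r.sense();print(q['time'],st(q['tool_pos']),q['tool_pos'],q['ft_force'],q['grip_force'])"
```

```text
48.7 [  1.  -66.1] [514.01041862 -52.40855669 144.25525302] [ 0.51308405  1.20519817 -0.44903046] 0.0
```

>>> servo_tool(fingers=[0,0,0,0,0,0,0,0,0,0], linear=[[0,0,0.02],[0,0,0.036],[0,0,0.036],[0,0,0.036],[0,0,0.036],[0,0,0.036],[0,0,0.036],[0,0.005,0.036],[0,0.015,0.036],[0,0.022,0.036]], rotation=[[0,0,0],[0,0,0],[0,0,0],[0,0,0],[0,0,0],[0,0,0],[0,0,0],[0,0,0],[0,0,0],[0,0,0]])

```text
time: 49.7
tool_pos: [514.8, -28.8, 106.2]
tcp_rot: [180.0, 0.0, 174.1]
ft_force: [0.4, 0.3, -0.1]
finger_gap: -0.1
grip_force: 0.0
```

>>> servo_tool(fingers=[0,0,0,0,0,0,0,0,0,0], linear=[[0,0.005,0],[0,0.008,0],[0,0.01,0],[0,0.012,0],[0,0.0135,0],[0,0.015,0],[0,0.016,0],[0,0.0168,0],[0,0.0168,0],[0,0.0168,0]], rotation=[[0,0,0],[0,0,0],[0,0,0],[0,0,0],[0,0,0],[0,0,0],[0,0,0],[0,0,0],[0,0,0],[0,0,0]])

```text
time: 50.7
tool_pos: [516.4, -13.2, 106.1]
tcp_rot: [-180.0, 0.0, 174.1]
ft_force: [-0.7, 0.2, 0.1]
finger_gap: -0.3
grip_force: 0.1
```

```bash
python3 -c "
from h import *
q=r.sense();print(q['time'],st(q['tool_pos']),q['tool_pos'],q['ft_force'],q['grip_force'])"
```

```text
50.7 [ -0.7 -26.8] [516.4091134  -13.1680193  106.09728282] [-0.65590351  0.2209687   0.09241032] 0.0875725457444787
```

The pad felt only a 0.1 N touch at TCP -26.8, which puts the clip centre near -0.7 mm. I'll retract slowly, leave it to settle and hand in.

>>> servo_tool(fingers=[0,0,0,0,0,0,0,0,0,0], linear=[[0,-0.003,0],[0,-0.01,0],[0,-0.025,0],[0,-0.04,-0.02],[0,-0.05,-0.06],[0,-0.05,-0.1],[0,-0.05,-0.1],[0,-0.05,-0.1],[0,-0.05,-0.1],[0,-0.05,-0.1]], rotation=[[0,0,0],[0,0,0],[0,0,0],[0,0,0],[0,0,0],[0,0,0],[0,0,0],[0,0,0],[0,0,0],[0,0,0]])

```text
time: 51.7
tool_pos: [510.2, -62.9, 204.4]
tcp_rot: [180.0, -0.2, 174.1]
ft_force: [0.3, 0.7, -1.2]
finger_gap: -0.1
grip_force: 0.0
```

>>> servo_tool(fingers=[0,0,0,0,0,0,0,0,0,0], linear=[[0,0,0],[0,0,0],[0,0,0],[0,0,0],[0,0,0],[0,0,0],[0,0,0],[0,0,0],[0,0,0],[0,0,0]], rotation=[[0,0,0],[0,0,0],[0,0,0],[0,0,0],[0,0,0],[0,0,0],[0,0,0],[0,0,0],[0,0,0],[0,0,0]])

```text
time: 52.7
tool_pos: [511.2, -62.8, 206.1]
tcp_rot: [-180.0, 0.0, 174.1]
ft_force: [-0.0, -0.8, -0.7]
finger_gap: -0.1
grip_force: 0.0
```

>>> servo_tool(fingers=[0,0,0,0,0,0,0,0,0,0], linear=[[0,0,0],[0,0,0],[0,0,0],[0,0,0],[0,0,0],[0,0,0],[0,0,0],[0,0,0],[0,0,0],[0,0,0]], rotation=[[0,0,0],[0,0,0],[0,0,0],[0,0,0],[0,0,0],[0,0,0],[0,0,0],[0,0,0],[0,0,0],[0,0,0]])

```text
time: 53.7
tool_pos: [511.2, -62.8, 206.1]
tcp_rot: [-180.0, -0.0, 174.1]
ft_force: [0.5, 0.7, 0.0]
finger_gap: -0.1
grip_force: 0.0
```

>>> servo_tool(fingers=[0,0,0,0,0,0,0,0,0,0], linear=[[0,0,0],[0,0,0],[0,0,0],[0,0,0],[0,0,0],[0,0,0],[0,0,0],[0,0,0],[0,0,0],[0,0,0]], rotation=[[0,0,0],[0,0,0],[0,0,0],[0,0,0],[0,0,0],[0,0,0],[0,0,0],[0,0,0],[0,0,0],[0,0,0]])

```text
time: 54.7
tool_pos: [511.2, -62.8, 206.1]
tcp_rot: [-180.0, 0.0, 174.1]
ft_force: [-0.1, -0.7, -0.0]
finger_gap: 0.4
grip_force: 0.0
```

>>> servo_tool(fingers=[0,0,0,0,0,0,0,0,0,0], linear=[[0,0,0],[0,0,0],[0,0,0],[0,0,0],[0,0,0],[0,0,0],[0,0,0],[0,0,0],[0,0,0],[0,0,0]], rotation=[[0,0,0],[0,0,0],[0,0,0],[0,0,0],[0,0,0],[0,0,0],[0,0,0],[0,0,0],[0,0,0],[0,0,0]])

```text
time: 55.7
tool_pos: [511.2, -62.8, 206.1]
tcp_rot: [-180.0, -0.0, 174.1]
ft_force: [-0.7, 0.1, 0.0]
finger_gap: -0.2
grip_force: 0.0
```

>>> servo_tool(fingers=[0,0,0,0,0,0,0,0,0,0], linear=[[0,0,0],[0,0,0],[0,0,0],[0,0,0],[0,0,0],[0,0,0],[0,0,0],[0,0,0],[0,0,0],[0,0,0]], rotation=[[0,0,0],[0,0,0],[0,0,0],[0,0,0],[0,0,0],[0,0,0],[0,0,0],[0,0,0],[0,0,0],[0,0,0]])

```text
time: 56.7
tool_pos: [511.2, -62.8, 206.1]
tcp_rot: [180.0, -0.0, 174.1]
ft_force: [-0.8, -0.7, -1.0]
finger_gap: 0.0
grip_force: 0.0
```

>>> servo_tool(fingers=[0,0,0,0,0,0,0,0,0,0], linear=[[0,0,0],[0,0,0],[0,0,0],[0,0,0],[0,0,0],[0,0,0],[0,0,0],[0,0,0],[0,0,0],[0,0,0]], rotation=[[0,0,0],[0,0,0],[0,0,0],[0,0,0],[0,0,0],[0,0,0],[0,0,0],[0,0,0],[0,0,0],[0,0,0]])

```text
time: 57.7
tool_pos: [511.2, -62.8, 206.1]
tcp_rot: [180.0, -0.0, 174.1]
ft_force: [0.0, -0.1, -0.3]
finger_gap: 0.1
grip_force: 0.0
```

>>> servo_tool(fingers=[0,0,0,0,0,0,0,0,0,0], linear=[[0,0,0],[0,0,0],[0,0,0],[0,0,0],[0,0,0],[0,0,0],[0,0,0],[0,0,0],[0,0,0],[0,0,0]], rotation=[[0,0,0],[0,0,0],[0,0,0],[0,0,0],[0,0,0],[0,0,0],[0,0,0],[0,0,0],[0,0,0],[0,0,0]])

```text
time: 58.7
tool_pos: [511.2, -62.8, 206.1]
tcp_rot: [-180.0, 0.0, 174.1]
ft_force: [0.8, 0.5, -0.2]
finger_gap: -0.1
grip_force: 0.0
```

```bash
python3 -c "
from bench import r
print(r.sense()['time'],r.hand_in())"
```

```text
the job is handed in; nothing more can be done
58.7 None
```

I handed the job in at 58.7 s. By touch and reckoning the clip is about 1 mm from the ridge centre, but with all 200 camera calls used up by about 45 s (my helper wasted many), I could not see whether the batten, still rocking at last sight, ended level and still.

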